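# Set the study desk in order

### The job

Set this desk in order, with left, right and behind as seen from the robot. Put the wooden card box squarely on the middle of the note block and the brass paperweight on the middle of the card box, stand the clock centred behind the note block (on its far side from the robot), parallel to it with a gap of about 35 mm between them, stand the pen pot upright on the middle of the round coaster, and lay the stapler on the long narrow leather runner exactly midway between note block and coaster, its length along the runner. Leave the mug and the tape dispenser where they stand, and let go of everything at the end.

Things in the scene. Friction and masses are not known exactly. Their poses are not given: they have to be found in the camera images.
- runner: Fixed thin dark leather desk runner lying on the desk, 100 mm (x) by 400 mm (y) by 3 mm thick. Origin: centre of its underside, at desk height; z up. Its y axis runs along its length, its x axis points away from the robot (turned by up to 0.15 rad). The note block lies on it at one end and the coaster at the other, centred 150 mm either side of its centre (either may be on the left).
- note_block: Fixed square block of white note paper on a thin wooden base, 80 by 80 mm, 32 mm high, lying on the runner and square with it. Origin: centre of its underside, 3 mm above the desk; z up, x axis away from the robot as the runner's.
- coaster: Fixed round cork coaster, 90 mm diameter, 4 mm thick, lying on the runner. Origin: centre of its underside, 3 mm above the desk; z up.
- stapler: Loose closed black stapler with a steel base, 130 mm long (its x axis), 32 mm wide (y, also over its whole height), 42 mm high, 0.22 kg. Origin: centre of its underside; z up.
- card_box: Loose closed light wooden box for cards, 76 mm (x) by 52 mm (y), 28 mm high, 0.12 kg, with a dark line around it. Origin: centre of its underside; z up.
- paperweight: Loose solid brass paperweight, round, 44 mm diameter, 38 mm high, upright sides up to 28 mm, then rounded off; 0.3 kg. Origin: centre of its underside; z up along its axis.
- pen_pot: Loose empty round steel pen pot without handle, open at the top, 64 mm diameter at the rim and a little narrower towards the foot, 90 mm high, wall 3 mm, 0.13 kg. Origin: centre of its underside; z up along its axis.
- clock: Loose small wooden desk clock, a block 32 mm deep (x) by 60 mm wide (y) by 58 mm high with a round white dial on both its broad sides (-x and +x) and a small flat brass button on top, 0.16 kg. Origin: centre of its underside; z up. Once placed it stands on the bare desk behind the runner, either way round.
- mug: White ceramic mug with a handle, 78 mm diameter, 92 mm high, a bystander near the far left of the desk: to be left alone. Origin: centre of its underside.
- tape_dispenser: Grey tape dispenser with a roll, 55 mm by 130 mm (y) by 84 mm high, a bystander near the far right of the desk: to be left alone. Origin: centre of its underside.
Things that resemble listed ones, but are neither listed nor needed, are in the scene too. Leave any blue or pink look-alike of the pen_pot alone. There is more than one size of the stapler; the job needs the smaller.

How it is judged:
By the outcome, as a careful person would: the job done as asked, in the order asked, and still so for the second after the job is handed in, with the robot touching nothing.
It also fails if it takes over 125 s, if anything falls off the work surface, if the arm or the gripper's body presses on something with over 40 N, if the wrist force passes 120 N, or if a joint passes its speed limit or range.

### The arm

A 6-joint arm with a two-finger parallel gripper is mounted at the origin on the work surface. World frame = base frame: x ahead of the robot, y to its left, z up, the work surface at z = 0. Lengths are in m, angles in rad, forces in N, time in s.
With the tool pointing down it reaches from about 0.35 to 0.975 m from the base axis. Payload 4.9 kg.
Tool frame: the origin (TCP) lies at the very end of the fingers, on their centre line; the grasp point (between the pads) lies 19 mm behind it (ctrl.grasp_offset is the distance from the TCP to the grasp point, in m); y points along the fingers, z is the direction in which the jaws open and shut, and the axes are right-handed (so a half turn about y gives the same grasp; the last joint's range is limited). The gripper opens to 85 mm and grips with 20 to 120 N. Pads are 22 mm wide; open, the fingers measure 114 mm over their backs; the gripper's body (76 mm by 85 mm) begins 54 mm behind the grasp point. The pads swing forward as they close: fully open they stand 13 mm farther back than shut.
Start: joints at [-1.265, 0.053, 1.613, -0, 1.476, -0.119], TCP at [0.258, -0.569, 0.231] pointing down, gripper open.
Joint ranges: [-3.01, 3.01], [-1.01, 2.22], [0.06, 2.58], [-1.02, 4.17], [0.09, 2.62], [-3.14, 3.14]. Speed limits (rad/s): [2.57, 2.57, 3.14, 3.14, 3.14, 3.14].

### API

Orientations are given as a rotation vector (axis times angle).
In Python, from station import ctrl, eyes, finish_job, find_in, regions_of, pinpoint gives the robot as it stands.
- The arm moves only by the tool play_rows, never from a script. Its argument "moves" is a list of rows, each an object of numbers: "x", "y", "z": the shift along the world's x, y, z in cm; "turn": the turn about the world's z in degrees; "jaw": the finger opening in cm, from 0 to 8.54. A call has 1 to 8 rows; each row shifts and turns the commanded pose from where the row before left it; what a row does not reach is not made up. A row lasts 1/12 s, in which the tool goes at most 41.7 mm and 7.16 degrees, less where a joint would pass 70% of its speed; a pose out of reach is approached as far as the arm can. A call is refused whole if a number of a shift passes 4.17 or a number of a turn 7.16, either way. A call with a gripper value outside its range is refused whole. The fingers move at their own pace and stop on an object; "squeeze" is the grip in N (left out, the last holds). Time passes only in rows, so rows that do not move let the fingers close. It gives the time, the measured TCP pose, the force and the opening at its end, in the units of the state.
- ctrl.get_obs(): the state, without advancing time (a new reading comes with each control period).
- eyes.get_image(name): name is "scene" or "top" or "wrist"; returns a dict with "img" (420x560x3 uint8, red, green, blue), "camera_matrix" (3x3 intrinsics, pixels), "cam_to_world" (4x4, takes a point from camera to world coordinates). Camera axes: x right, y up, looking along -z (the intrinsics and any distortion apply to the point x, -y, -z); pixel columns grow to the right and rows downward; lengths in m; the calibration is good to about 2 mm. A picture is of the moment at which its call begins. There is no depth.
- finish_job(): hands the job in, once; it reports no verdict.
Trained networks look in the newest picture that a camera, given by its name, has taken for a name from the list of things; names that differ only in an ending like _2 or _b are one class to them, and where a whole thing is asked for, a point or a joint stands for the part that bears it (a point fixed in the world has none). Each returns a list of dicts, best first, with "score" (0 to 1); they miss things now and then, are a little off and sometimes report something else, mostly with a low value. They report only what shows in the picture. A call takes as long as a camera call. They do not tell look-alikes from the thing itself.
- find_in(camera, query): "point" ([column, row] in pixels, amid what is visible of it).
- regions_of(camera, query): "pixels" (420x560 bool, what is visible of it) and "point" ([column, row] in pixels, amid what is visible of it).
- pinpoint(camera, query): "point" ([column, row] in pixels: a listed point, or the origin of a listed thing).
The state is a dict: "t": time; "q": joint angles; "dq": joint speeds; "effort": joint torques, N m; "tool_pos": TCP position; "tool_rot": TCP orientation; "contact_force": force on the tool from outside, world axes, zero at the start; "wrist_torque": the same for the moment, N m; "opening": finger opening in m.
Only numpy, scipy, OpenCV 4.12 (cv2) and the standard library are available. Lean on these libraries where they do the work, as an engineer would, in place of code of your own. Each camera call takes 0.05 s, during which the arm holds its last target.

## Working session

There is one attempt and no reset: what is moved stays moved. The work goes in short steps, Python scripts to look and compute and a tool call to move; the robot and the scene stay as the last step left them, time stands still between calls to the robot, and variables do not carry over. Pictures are saved under pics/ and viewed, and the job is handed in when it is done.

Besides the shell and the picture viewer there is one more tool, called after ">>>" as name([rows], argument=value, ...), one row to a line, values as JSON. play_rows: Moves the arm, as the interface text tells. Its arguments: {"type":"object","properties":{"moves":{"type":"array"},"squeeze":{"type":"number"}},"required":["moves"]}

```bash
ls; mkdir -p pics; cat > h.py <<'E'
import numpy as np,cv2
from station import ctrl,eyes,find_in,regions_of,pinpoint
E
python3 - <<'E'
from h import *
o=ctrl.get_obs();print(o['t'],o['tool_pos'],o['tool_rot'],o['opening'])
for n in ['scene','top','wrist']:
    d=eyes.get_image(n);cv2.imwrite(f'pics/{n}0.png',d['img'][:,:,::-1]);print(n,d['camera_matrix'].tolist(),d['cam_to_world'].round(3).tolist(),[k for k in d])
for n in ['runner','note_block','coaster','stapler','card_box','paperweight','pen_pot','clock','mug','tape_dispenser']:
  for c in ['top','scene']:
    print(n,c,[(np.round(r['point'],1).tolist(),round(r['score'],2)) for r in pinpoint(c,n)],[(np.round(r['point'],1).tolist(),round(r['score'],2),int(r['pixels'].sum())) for r in regions_of(c,n)])
E
```

```text
pics
0.0 [ 0.25739639 -0.56887077  0.23011008] [-0.42864646  1.98893836 -1.98495861] 0.08548785256135492
scene [[430.9149679166633, 0.0, 281.3544978801098], [0.0, 430.9149679166633, 217.83250441990094], [0.0, 0.0, 1.0]] [[-0.143, -0.813, 0.564, 1.148], [0.99, -0.116, 0.083, 0.094], [-0.002, 0.57, 0.821, 1.023], [0.0, 0.0, 0.0, 1.0]] ['img', 'camera_matrix', 'cam_to_world']
top [[400.59230823861844, 0.0, 289.6714178553788], [0.0, 400.59230823861844, 209.51687297622516], [0.0, 0.0, 1.0]] [[0.001, 0.995, -0.096, 0.377], [-1.0, 0.003, 0.021, 0.02], [0.021, 0.096, 0.995, 0.913], [0.0, 0.0, 0.0, 1.0]] ['img', 'camera_matrix', 'cam_to_world']
wrist [[362.1793479011325, 0.0, 277.28835557351687], [0.0, 362.1793479011325, 207.4997764009721], [0.0, 0.0, 1.0]] [[0.412, 0.877, 0.248, 0.32], [-0.911, 0.397, 0.11, -0.542], [-0.002, -0.271, 0.962, 0.374], [0.0, 0.0, 0.0, 1.0]] ['img', 'camera_matrix', 'cam_to_world']
runner top [([302.7, 209.4], 0.69)] [([303.7, 212.4], 0.77, 4736)]
runner scene [([277.8, 219.7], 0.89)] [([275.3, 219.6], 0.7, 2550)]
note_block top [([239.3, 218.6], 0.61)] [([236.6, 
[... 1125 characters left out ...]
.62, 1118), ([118.8, 236.3], 0.61, 1038), ([133.2, 161.8], 0.34, 372)]
pen_pot scene [([414.8, 184.7], 0.7), ([377.5, 240.3], 0.62), ([411.9, 218.8], 0.6)] [([416.0, 206.3], 0.94, 754), ([417.4, 171.6], 0.92, 594), ([384.6, 229.5], 0.86, 725)]
clock top [([299.6, 122.1], 0.74)] [([299.8, 118.0], 0.67, 592)]
clock scene [([271.8, 287.6], 0.8), ([413.1, 272.7], 0.34)] [([271.7, 283.9], 0.79, 509)]
mug top [([200.0, 90.1], 0.58)] [([195.8, 77.5], 0.85, 1710)]
mug scene [([355.5, 327.3], 0.71)] [([356.6, 323.4], 0.83, 1425)]
tape_dispenser top [([376.3, 90.7], 0.64)] [([379.0, 85.8], 0.97, 1559)]
tape_dispenser scene [([186.8, 303.5], 0.65), ([163.3, 234.1], 0.33)] [([187.4, 300.9], 0.66, 1282)]
```

View pics/top0.png

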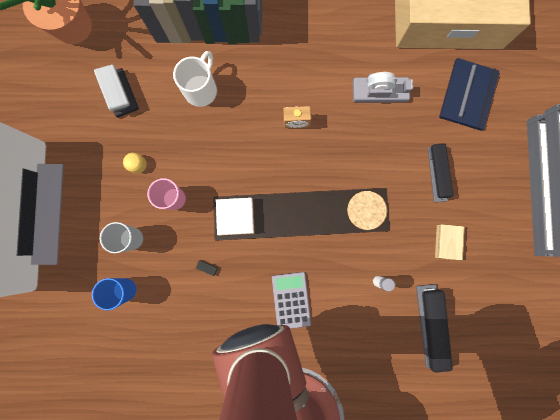

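View pics/scene0.png

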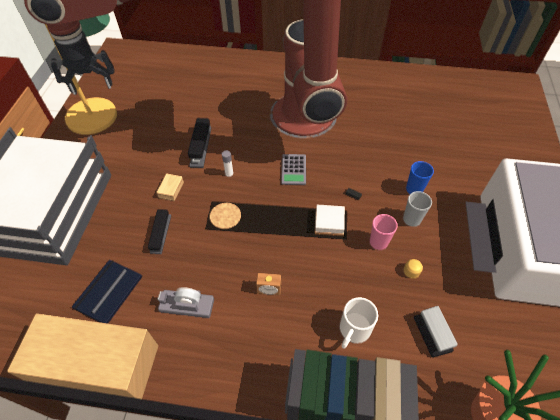

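View pics/wrist0.png

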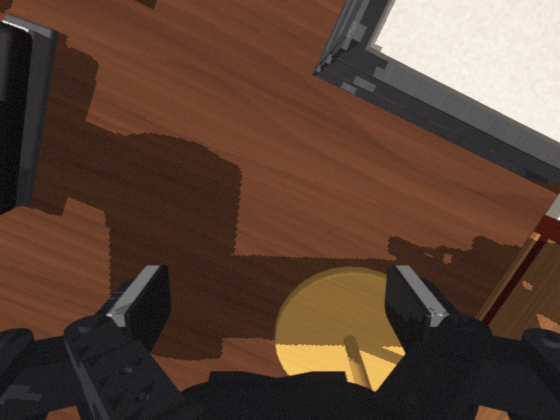

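```bash
cat >> h.py <<'E'
from scipy.optimize import minimize
def proj(d,P):
    T=np.linalg.inv(d['cam_to_world']);p=np.asarray(P)@T[:3,:3].T+T[:3,3]
    K=d['camera_matrix'];return np.c_[K[0,0]*p[:,0]/-p[:,2]+K[0,2],K[1,1]*-p[:,1]/-p[:,2]+K[1,2]]
def ray(d,uv,z):
    K=d['camera_matrix'];v=np.array([(uv[0]-K[0,2])/K[0,0],-(uv[1]-K[1,2])/K[1,1],-1])
    w=d['cam_to_world'][:3,:3]@v;c=d['cam_to_world'][:3,3];return c+w*(z-c[2])/w[2]
def box(a,b,h):
    return np.array([[sx*a/2,sy*b/2,z] for sx in(-1,1) for sy in(-1,1) for z in(0,h)])
def cyl(r0,r1,h):
    t=np.linspace(0,2*np.pi,48,endpoint=False)
    return np.vstack([np.c_[r0*np.cos(t),r0*np.sin(t),0*t],np.c_[r1*np.cos(t),r1*np.sin(t),0*t+h]])
S={'runner':(box(.1,.4,.003),0),'note_block':(box(.08,.08,.032),.003),'coaster':(cyl(.045,.045,.004),.003),
'stapler':(box(.13,.032,.042),0),'card_box':(box(.076,.052,.028),0),'paperweight':(np.vstack([cyl(.022,.022,.028),cyl(.014,.014,.038)]),0),
'pen_pot':(cyl(.029,.032,.09),0),'clock':(box(.032,.06,.058),0),'mug':(cyl(.039,.039,.092),0),'tape_dispenser':(box(.055,.13,.084),0)}
def place(n,p,z=None):
    P,z0=S[n];z0=z0 if z is None else z
    c,s=np.cos(p[2]),np.sin(p[2]);return P@np.array([[c,s,0],[-s,c,0],[0,0,1]])+[p[0],p[1],z0]
def sil(d,n,p,z=None):
    F=4;h=cv2.convexHull(proj(d,place(n,p,z)).astype(np.float32)[:,None])
    m=np.zeros((420*F,560*F),np.uint8);cv2.fillConvexPoly(m,np.round(((h+.5)*F-.5)*16).astype(np.int32),1,shift=4)
    return cv2.resize(m.astype(np.float32),(560,420),interpolation=cv2.INTER_AREA)
def fit(n,obs,p0,z=None,yaw=True):
    # obs: list of (d,mask)
    def cost(v):
        p=[v[0]/100,v[1]/100,v[2]/10 if yaw else p0[2]]
        c=0
        for d,m in obs:
            s=sil(d,n,p,z);i=np.minimum(s,m).sum();c+=1-i/(np.maximum(s,m).sum()+1e-9)
        return c/len(obs)
    v0=np.array([p0[0]*100,p0[1]*100,p0[2]*10]);best=None
    for _ in range(2):
        sim=np.array([v0]+[v0+e for e in np.diag([1,1,2.])]);r=minimize(cost,v0,method='Nelder-Mead',options=dict(initial_simplex=sim,xatol=.005,fatol=1e-5));v0=r.x
    return np.array([v0[0]/100,v0[1]/100,v0[2]/10 if yaw else p0[2]]),1-r.fun
E
cat > m1.py <<'E'
from h import *
import pickle
D={c:eyes.get_image(c) for c in('top','scene')}
want={'runner':(303,212),'note_block':(237,218),'coaster':(363,211),'stapler':(439,171),'card_box':(448,239),'paperweight':(133,162),'pen_pot':(119,236),'clock':(300,118)}
wants={'pen_pot':(416,206),'stapler':(160,230)}
R={}
for n in want:
    M={}
    for c,w in(('top',want),('scene',wants)):
        r=regions_of(c,n)
        if not r: continue
        if n in w: r=[min(r,key=lambda k:np.hypot(*(np.array(k['point'])-w[n])))]
        M[c]=r[0]['pixels'].astype(np.float32)
    R[n]=M
pickle.dump((D,R),open('m1.pkl','wb'))
for n in want:
    M=R[n]
    b=ray(D['top'],want[n],S[n][1]+.02)
    y0s=[0] if n not in('stapler','card_box','clock') else [0,.8,1.57,2.36]
    for cs in(['top'],['scene'],['top','scene']):
        o=[(D[c],M[c]) for c in cs if c in M]
        if not o: continue
        r=max((fit(n,o,[b[0],b[1],y],yaw=n not in('coaster','paperweight','pen_pot')) for y in y0s),key=lambda t:t[1])
        print(n,cs,r[0].round(4).tolist(),round(r[1],3))
E
time python3 m1.py
```

```text
runner ['top'] [0.4555, -0.0255, 0.0535] 0.65
runner ['scene'] [0.4522, -0.0276, 0.0593] 0.571
runner ['top', 'scene'] [0.455, -0.0255, 0.0537] 0.604
note_block ['top'] [0.4468, 0.1236, 0.0577] 0.94
note_block ['scene'] [0.4439, 0.1271, 0.0372] 0.944
note_block ['top', 'scene'] [0.4452, 0.1244, 0.0618] 0.917
coaster ['top'] [0.464, -0.1749, 0.0] 0.967
coaster ['scene'] [0.4612, -0.172, 0.0] 0.921
coaster ['top', 'scene'] [0.4632, -0.1735, 0.0] 0.925
stapler ['top'] [0.5483, -0.3412, 3.2209] 0.876
stapler ['scene'] [0.5458, -0.3377, 3.2787] 0.814
stapler ['top', 'scene'] [0.5462, -0.3391, 0.1178] 0.838
card_box ['top'] [0.3908, -0.3584, -0.0443] 0.891
card_box ['scene'] [0.3868, -0.3567, -0.0711] 0.921
card_box ['top', 'scene'] [0.3895, -0.3571, 3.0607] 0.889
paperweight ['top'] [0.5691, 0.3516, 0.0] 0.943
paperweight ['scene'] [0.5646, 0.3568, 0.0] 0.87
paperweight ['top', 'scene'] [0.569, 0.3535, 0.0] 0.836
pen_pot ['top'] [0.3991, 0.3596, 0.0] 0.901
pen_pot ['scene'] [0.3911, 0.3619, 0.0] 0.85
pen_pot ['top', 'scene'] [0.3981, 0.3618, 0.0] 0.862
clock ['top'] [0.6719, -0.0125, 0.0032] 0.887
clock ['scene'] [0.671, -0.009, 0.0397] 0.945
clock ['top', 'scene'] [0.6707, -0.0105, 0.0203] 0.893
real	0m28.978s
user	0m44.913s
sys	0m8.994s
```

```bash
python3 - <<'E'
import cv2,numpy as np
a=cv2.imread('pics/top0.png');b=cv2.imread('pics/scene0.png')
f=lambda i,x,y,s:cv2.resize(i[y:y+s,x:x+s],(300,300),interpolation=cv2.INTER_CUBIC)
cv2.imwrite('pics/crops.png',np.vstack([np.hstack([f(a,395,130,100),f(a,385,280,100)]),np.hstack([f(a,80,190,120),f(a,210,80,150)])]))
E
```

```text
(no output)
```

View pics/crops.png

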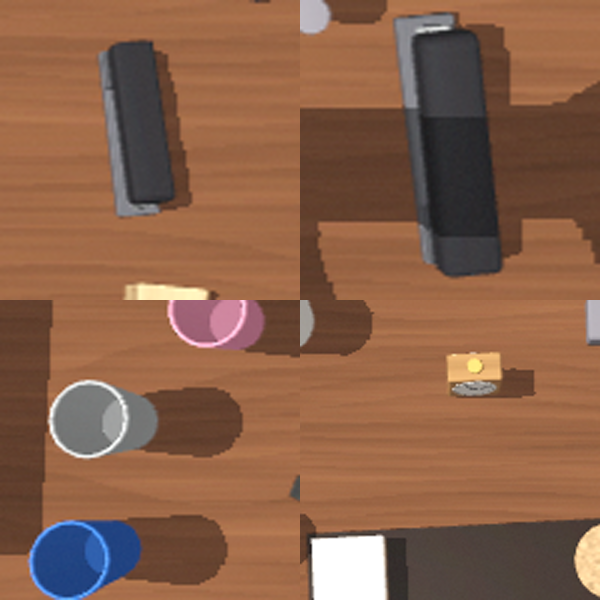

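```bash
cat >> h.py <<'E'
from scipy.spatial.transform import Rotation as Ro
def st():
    o=ctrl.get_obs();R=Ro.from_rotvec(o['tool_rot']).as_matrix()
    print('t',round(o['t'],2),'pos',o['tool_pos'].round(4).tolist(),'jawyaw',round(np.degrees(np.arctan2(R[1,2],R[0,2])),2),'down',R[:,1].round(4).tolist(),'open',round(o['opening'],4),'q',np.round(o['q'],2).tolist(),'F',np.round(o['contact_force'],1).tolist())
    return o
E
python3 -c "
from h import *
st()"
```

```text
t 3.05 pos [0.2576, -0.5694, 0.2313] jawyaw -65.66 down [0.0, -0.0, -1.0] open 0.0852 q [-1.27, 0.05, 1.61, -0.0, 1.48, -0.12] F [0.1, 0.0, -0.3]
```

>>> play_rows([
  {"x":1.89,"y":3.03,"z":-0.9,"turn":-3.93,"jaw":8.5},
  {"x":1.89,"y":3.03,"z":-0.9,"turn":-3.93},
  {"x":1.89,"y":3.03,"z":-0.9,"turn":-3.93},
  {"x":1.89,"y":3.03,"z":-0.9,"turn":-3.93},
  {"x":1.89,"y":3.03,"z":-0.9,"turn":-3.93},
  {"x":1.89,"y":3.03,"z":-0.9,"turn":-3.93},
  {"x":1.89,"y":3.03,"z":-0.9,"turn":-3.93},
  {"x":0},
])

```text
invalid input
```

```bash
cat > w.py <<'E'
from h import *
import sys
# python3 w.py name picname yaw0 [z]
n,pic,y0=sys.argv[1],sys.argv[2],float(sys.argv[3]);z=float(sys.argv[4]) if len(sys.argv)>4 else None
o=st();d=eyes.get_image('wrist');im=d['img'][:,:,::-1].copy()
for r in regions_of('wrist',n)[:3]:
    m=r['pixels'].astype(np.float32)
    if m.sum()<200: continue
    p=ray(d,r['point'],(S[n][1] if z is None else z)+.02)
    f=fit(n,[(d,m)],[p[0],p[1],y0],z,yaw=n not in('coaster','paperweight','pen_pot','mug'))
    print(n,round(r['score'],2),f[0].round(4).tolist(),'iou',round(f[1],3),'dxy cm',((f[0][:2]-o['tool_pos'][:2])*100).round(2).tolist())
    cv2.drawContours(im,cv2.findContours(m.astype(np.uint8),0,2)[0],-1,(0,255,0),1)
    cv2.drawContours(im,cv2.findContours((sil(d,n,f[0],z)>.5).astype(np.uint8),0,2)[0],-1,(0,0,255),1)
cv2.imwrite(f'pics/{pic}.png',im)
E
python3 w.py card_box w1 -0.06
```

```text
t 3.05 pos [0.2576, -0.5694, 0.2313] jawyaw -65.66 down [0.0, -0.0, -1.0] open 0.0852 q [-1.27, 0.05, 1.61, -0.0, 1.48, -0.12] F [0.1, 0.0, -0.3]
```

View pics/w1.png

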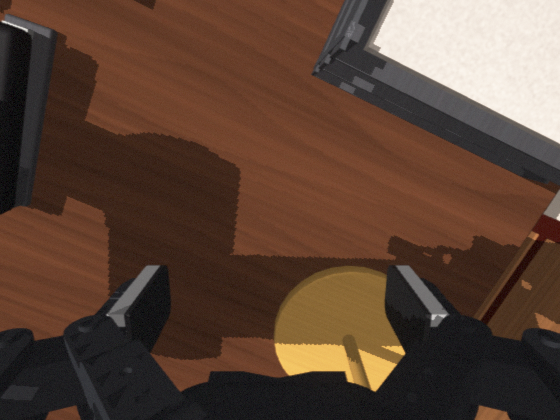

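>>> play_rows([
  {"x":1.89,"y":3.03,"z":-0.9,"turn":-3.93,"jaw":8.5},
  {"x":1.89,"y":3.03,"z":-0.9,"turn":-3.93,"jaw":8.5},
  {"x":1.89,"y":3.03,"z":-0.9,"turn":-3.93,"jaw":8.5},
  {"x":1.89,"y":3.03,"z":-0.9,"turn":-3.93,"jaw":8.5},
  {"x":1.89,"y":3.03,"z":-0.9,"turn":-3.93,"jaw":8.5},
  {"x":1.89,"y":3.03,"z":-0.9,"turn":-3.93,"jaw":8.5},
  {"x":1.89,"y":3.03,"z":-0.9,"turn":-3.93,"jaw":8.5},
  {"x":0,"y":0,"z":0,"turn":0,"jaw":8.5},
])

```text
t: 3.82
tool_pos: [0.3914, -0.3519, 0.1659]
tool_rot: [-0.056, -2.2, 2.189]
contact_force: [-1.3, -1.0, -1.4]
opening: 0.085
```

```bash
python3 w.py card_box w2 -0.06
```

```text
t 3.82 pos [0.3914, -0.3519, 0.1659] jawyaw -92.98 down [-0.0012, 0.005, -1.0] open 0.085 q [-0.87, -0.13, 1.9, 0.0, 1.37, 0.75] F [-1.3, -1.0, -1.4]
card_box 0.76 [0.3901, -0.3586, -0.0962] iou 0.981 dxy cm [-0.13, -0.67]
card_box 0.67 [0.5246, -0.3423, -0.1744] iou 0.632 dxy cm [13.32, 0.96]
```

View pics/w2.png

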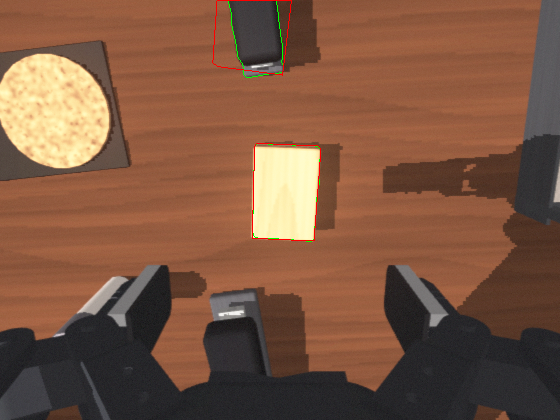

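>>> play_rows([
  {"x":0,"y":-0.1,"z":-2.5,"turn":-2.5,"jaw":8.5},
  {"x":0,"y":0,"z":-2.5,"turn":0,"jaw":8.5},
  {"x":0,"y":0,"z":-2.5,"turn":0,"jaw":8.5},
  {"x":0,"y":0,"z":-2.5,"turn":0,"jaw":8.5},
  {"x":0,"y":0,"z":0,"turn":0,"jaw":8.5},
  {"x":0,"y":0,"z":0,"turn":0,"jaw":8.5},
])

```text
t: 4.42
tool_pos: [0.3888, -0.3588, 0.0676]
tool_rot: [-0.107, -2.171, 2.167]
contact_force: [-0.2, 1.0, 0.8]
opening: 0.0848
```

```bash
python3 -c "
from h import *
st()"
```

```text
t 4.42 pos [0.3888, -0.3588, 0.0676] jawyaw -95.74 down [-0.0018, 0.0018, -1.0] open 0.0848 q [-0.89, -0.01, 1.97, -0.0, 1.19, 0.79] F [-0.2, 1.0, 0.8]
```

>>> play_rows([
  {"x":0.1,"y":0,"z":-2.2,"turn":0,"jaw":8.5},
  {"x":0,"y":0,"z":-2.2,"turn":0,"jaw":8.5},
  {"x":0,"y":0,"z":-2.0,"turn":0,"jaw":8.5},
  {"x":0,"y":0,"z":0,"turn":0,"jaw":6},
  {"x":0,"y":0,"z":0,"turn":0,"jaw":4.5},
  {"x":0,"y":0,"z":0,"turn":0,"jaw":4.5},
  {"x":0,"y":0,"z":0,"turn":0,"jaw":4.5},
  {"x":0,"y":0,"z":0,"turn":0,"jaw":4.5},
], squeeze=30)

```text
t: 5.08
tool_pos: [0.3922, -0.3603, 0.0071]
tool_rot: [-0.111, -2.168, 2.176]
contact_force: [-0.0, -0.7, 5.3]
opening: 0.0515
```

>>> play_rows([
  {"x":0,"y":0,"z":1.5,"turn":0,"jaw":4.5},
  {"x":0,"y":0,"z":3,"turn":0,"jaw":4.5},
  {"x":0,"y":0,"z":3.5,"turn":0,"jaw":4.5},
  {"x":0,"y":0,"z":3.5,"turn":0,"jaw":4.5},
  {"x":0,"y":1.5,"z":2,"turn":0,"jaw":4.5},
  {"x":0,"y":3,"z":0,"turn":1.5,"jaw":4.5},
  {"x":0,"y":3.5,"z":0,"turn":1.5,"jaw":4.5},
  {"x":0,"y":4,"z":0,"turn":1.5,"jaw":4.5},
])

```text
t: 5.75
tool_pos: [0.3912, -0.2383, 0.1411]
tool_rot: [-0.026, -2.21, 2.214]
contact_force: [0.3, 0.2, -0.8]
opening: 0.0514
```

>>> play_rows([
  {"x":0,"y":4,"z":0,"turn":1.5,"jaw":4.5},
  {"x":0,"y":4,"z":0,"turn":1.5,"jaw":4.5},
  {"x":0,"y":4,"z":0,"turn":1.5,"jaw":4.5},
  {"x":0,"y":4,"z":0,"turn":0,"jaw":4.5},
  {"x":0,"y":4,"z":0,"turn":0,"jaw":4.5},
  {"x":0,"y":4,"z":0,"turn":0,"jaw":4.5},
  {"x":0,"y":4,"z":0,"turn":0,"jaw":4.5},
  {"x":0,"y":4,"z":0,"turn":0,"jaw":4.5},
])

```text
t: 6.42
tool_pos: [0.3907, 0.0836, 0.1404]
tool_rot: [-0.06, 2.19, -2.191]
contact_force: [1.3, -0.9, -0.0]
opening: 0.0511
```

>>> play_rows([
  {"x":0,"y":3,"z":0,"turn":0,"jaw":4.5},
  {"x":0,"y":1.5,"z":0,"turn":0,"jaw":4.5},
  {"x":0,"y":0,"z":0,"turn":0,"jaw":4.5},
  {"x":0,"y":0,"z":0,"turn":0,"jaw":4.5},
  {"x":0,"y":0,"z":0,"turn":0,"jaw":4.5},
])

```text
t: 6.83
tool_pos: [0.391, 0.1261, 0.1396]
tool_rot: [-0.063, 2.191, -2.192]
contact_force: [0.7, 0.2, -0.3]
opening: 0.0512
```

```bash
python3 w.py note_block w3 0.06
```

```text
t 6.83 pos [0.391, 0.1261, 0.1396] jawyaw -86.68 down [0.0006, -0.0004, -1.0] open 0.0512 q [0.13, -0.43, 2.19, -0.0, 1.39, 1.64] F [0.7, 0.2, -0.3]
note_block 0.95 [0.445, 0.1244, 0.046] iou 0.953 dxy cm [5.41, -0.17]
```

View pics/w3.png

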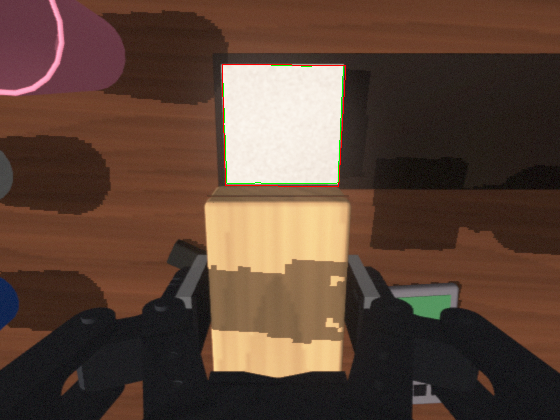

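```bash
python3 - <<'E'
from h import *
o=st();d=eyes.get_image('wrist')
zt=o['tool_pos'][2]-.0071+.028
a=ray(d,(210,198),zt);b=ray(d,(349,198),zt);print(a,b,(a+b)/2-o['tool_pos'])
E
```

```text
t 6.93 pos [0.3911, 0.1257, 0.1395] jawyaw -86.77 down [0.0004, -0.0002, -1.0] open 0.0512 q [0.13, -0.43, 2.19, -0.0, 1.38, 1.64] F [0.5, 1.6, -1.0]
[0.42680801 0.15003242 0.16036373] [0.42952752 0.10148918 0.16036373] [3.71165381e-02 6.96246322e-05 2.09000000e-02]
```

>>> play_rows([
  {"x":2,"y":-0.07,"z":0,"turn":0,"jaw":4.5},
  {"x":2.5,"y":-0.07,"z":0,"turn":0,"jaw":4.5},
  {"x":1.0,"y":0,"z":-2,"turn":0,"jaw":4.5},
  {"x":0,"y":0,"z":-3,"turn":0,"jaw":4.5},
  {"x":0,"y":0,"z":-2,"turn":0,"jaw":4.5},
  {"x":0,"y":0,"z":-1.5,"turn":0,"jaw":4.5},
  {"x":0,"y":0,"z":0,"turn":0,"jaw":4.5},
  {"x":0,"y":0,"z":0,"turn":0,"jaw":4.5},
])

```text
t: 7.65
tool_pos: [0.4453, 0.1244, 0.0537]
tool_rot: [-0.065, 2.194, -2.194]
contact_force: [-0.3, -0.8, -2.1]
opening: 0.0514
```

```bash
python3 -c "
from h import *
st()"
```

```text
t 7.65 pos [0.4453, 0.1244, 0.0537] jawyaw -86.76 down [-0.0022, -0.0003, -1.0] open 0.0514 q [0.11, -0.16, 2.13, -0.0, 1.17, 1.63] F [-0.3, -0.8, -2.1]
```

>>> play_rows([
  {"x":0.1,"y":0,"z":-0.5,"turn":0,"jaw":4.5},
  {"x":0,"y":0,"z":-0.4,"turn":0,"jaw":4.5},
  {"x":0,"y":0,"z":-0.2,"turn":0,"jaw":4.5},
  {"x":0,"y":0,"z":0,"turn":0,"jaw":4.5},
  {"x":0,"y":0,"z":0,"turn":0,"jaw":4.5},
  {"x":0,"y":0,"z":0,"turn":0,"jaw":4.5},
])

```text
t: 8.15
tool_pos: [0.4471, 0.1253, 0.0437]
tool_rot: [-0.063, 2.192, -2.191]
contact_force: [-0.1, -0.3, -0.5]
opening: 0.0514
```

>>> play_rows([
  {"x":0,"y":-0.05,"z":-0.15,"turn":0,"jaw":4.5},
  {"x":0,"y":0,"z":-0.1,"turn":0,"jaw":4.5},
  {"x":0,"y":0,"z":0,"turn":0,"jaw":4.5},
  {"x":0,"y":0,"z":0,"turn":0,"jaw":4.5},
])

```text
t: 8.48
tool_pos: [0.4474, 0.1249, 0.0421]
tool_rot: [-0.064, 2.192, -2.192]
contact_force: [-3.3, 0.4, 6.6]
opening: 0.0516
```

Contact felt; open, rise, and back off so the wrist camera sees it.

>>> play_rows([
  {"x":0,"y":0,"z":0,"turn":0,"jaw":6},
  {"x":0,"y":0,"z":0,"turn":0,"jaw":6.5},
  {"x":0,"y":0,"z":0,"turn":0,"jaw":8},
  {"x":0,"y":0,"z":2,"turn":0,"jaw":8.5},
  {"x":0,"y":0,"z":3,"turn":0,"jaw":8.5},
  {"x":-2,"y":0,"z":3.5,"turn":0,"jaw":8.5},
  {"x":-3,"y":0,"z":3,"turn":0,"jaw":8.5},
  {"x":0,"y":0,"z":0,"turn":0,"jaw":8.5},
])

```text
t: 9.15
tool_pos: [0.3989, 0.1255, 0.1637]
tool_rot: [-0.049, 2.186, -2.182]
contact_force: [2.1, -0.1, 0.4]
opening: 0.085
```

```bash
python3 w.py card_box w4 0.06 0.035; python3 w.py note_block w4b 0.06
```

```text
t 9.15 pos [0.3989, 0.1255, 0.1637] jawyaw -86.62 down [0.0145, 0.0022, -0.9999] open 0.085 q [0.13, -0.44, 2.15, 0.0, 1.42, 1.64] F [2.1, -0.1, 0.4]
card_box 0.79 [0.4455, 0.1233, 0.0629] iou 0.98 dxy cm [4.66, -0.23]
t 9.25 pos [0.3982, 0.125, 0.1576] jawyaw -86.65 down [0.006, 0.0007, -1.0] open 0.0852 q [0.13, -0.43, 2.16, -0.0, 1.41, 1.64] F [0.0, 0.9, 0.8]
note_block 0.82 [0.4446, 0.1249, 1.6095] iou 0.23 dxy cm [4.64, -0.01]
```

View pics/w4.png

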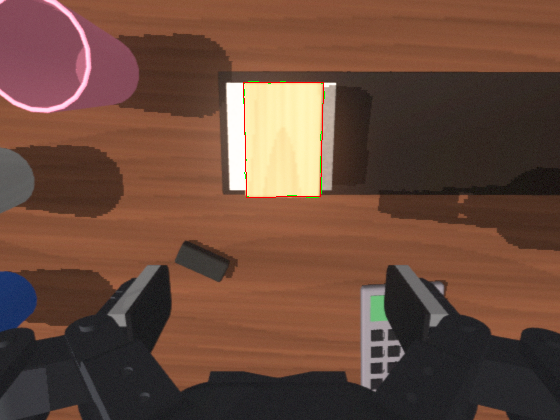

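>>> play_rows([
  {"x":1,"y":1.5,"z":0.5,"turn":0,"jaw":8.5},
  {"x":2.1,"y":3,"z":0,"turn":0,"jaw":8.5},
  {"x":2.2,"y":3.2,"z":0,"turn":0,"jaw":8.5},
  {"x":2.2,"y":3.2,"z":0,"turn":0,"jaw":8.5},
  {"x":2.2,"y":3.2,"z":0,"turn":0,"jaw":8.5},
  {"x":2.2,"y":3.2,"z":0,"turn":0,"jaw":8.5},
  {"x":2.1,"y":3,"z":0,"turn":0,"jaw":8.5},
  {"x":2.1,"y":2.4,"z":0,"turn":0,"jaw":8.5},
])

```text
t: 10.02
tool_pos: [0.5584, 0.3535, 0.1554]
tool_rot: [-0.071, 2.192, -2.197]
contact_force: [0.5, -0.0, -0.2]
opening: 0.0851
```

>>> play_rows([
  {"x":0,"y":0,"z":-2,"turn":0,"jaw":8.5},
  {"x":0,"y":0,"z":0,"turn":0,"jaw":8.5},
  {"x":0,"y":0,"z":0,"turn":0,"jaw":8.5},
])

```text
t: 10.27
tool_pos: [0.5564, 0.3507, 0.1349]
tool_rot: [-0.073, 2.192, -2.2]
contact_force: [-0.2, -0.3, -0.1]
opening: 0.0848
```

```bash
python3 w.py paperweight w5 0
```

```text
t 10.27 pos [0.5564, 0.3507, 0.1349] jawyaw -86.67 down [-0.0084, -0.0042, -1.0] open 0.0848 q [0.45, 0.21, 1.61, -0.0, 1.33, 1.96] F [-0.2, -0.3, -0.1]
paperweight 0.65 [0.5669, 0.3536, 0.0] iou 0.964 dxy cm [1.04, 0.29]
paperweight 0.65 [0.4714, 0.1436, 0.0] iou 0.589 dxy cm [-8.5, -20.71]
```

View pics/w5.png

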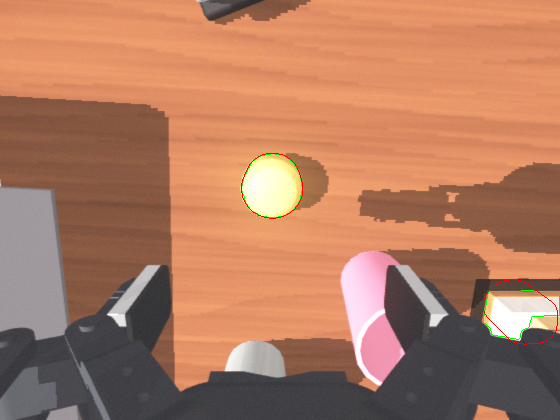

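>>> play_rows([
  {"x":1.0,"y":0.25,"z":-2,"turn":0,"jaw":8.5},
  {"x":0,"y":0,"z":-3,"turn":0,"jaw":8.5},
  {"x":0,"y":0,"z":-3,"turn":0,"jaw":8.5},
  {"x":0,"y":0,"z":-2,"turn":0,"jaw":8.5},
  {"x":0,"y":0,"z":0,"turn":0,"jaw":8.5},
  {"x":0,"y":0,"z":0,"turn":0,"jaw":8.5},
])

```text
t: 10.87
tool_pos: [0.5676, 0.3533, 0.0397]
tool_rot: [-0.065, 2.192, -2.194]
contact_force: [-0.7, 0.0, 0.7]
opening: 0.085
```

>>> play_rows([
  {"x":0,"y":0,"z":-1.5,"turn":0,"jaw":8.5},
  {"x":0,"y":0,"z":-1.5,"turn":0,"jaw":6.5},
  {"x":0,"y":0,"z":0,"turn":0,"jaw":5},
  {"x":0,"y":0,"z":0,"turn":0,"jaw":3.5},
  {"x":0,"y":0,"z":0,"turn":0,"jaw":3.5},
  {"x":0,"y":0,"z":0,"turn":0,"jaw":3.5},
  {"x":0,"y":0,"z":0,"turn":0,"jaw":3.5},
], squeeze=40)

```text
t: 11.45
tool_pos: [0.5686, 0.3544, 0.0105]
tool_rot: [-0.063, 2.192, -2.191]
contact_force: [0.6, -0.7, -2.2]
opening: 0.042
```

>>> play_rows([
  {"x":0,"y":0,"z":0,"turn":0,"jaw":6},
  {"x":0,"y":0,"z":-0.4,"turn":0,"jaw":6},
  {"x":0,"y":0,"z":-0.3,"turn":0,"jaw":6},
  {"x":0,"y":0,"z":0,"turn":0,"jaw":6},
  {"x":0,"y":0,"z":0,"turn":0,"jaw":3.5},
  {"x":0,"y":0,"z":0,"turn":0,"jaw":3.5},
  {"x":0,"y":0,"z":0,"turn":0,"jaw":3.5},
  {"x":0,"y":0,"z":0,"turn":0,"jaw":3.5},
], squeeze=40)

```text
t: 12.12
tool_pos: [0.5686, 0.3544, 0.0034]
tool_rot: [-0.063, 2.192, -2.191]
contact_force: [1.7, 0.6, 0.3]
opening: 0.0424
```

>>> play_rows([
  {"x":0,"y":0,"z":1.5,"turn":0,"jaw":3.5},
  {"x":0,"y":0,"z":3,"turn":0,"jaw":3.5},
  {"x":0,"y":0,"z":3.5,"turn":0,"jaw":3.5},
  {"x":0,"y":0,"z":3.5,"turn":0,"jaw":3.5},
  {"x":0,"y":0,"z":3.5,"turn":0,"jaw":3.5},
  {"x":-0.6,"y":-1,"z":1,"turn":0,"jaw":3.5},
  {"x":-1.2,"y":-2.4,"z":0,"turn":0,"jaw":3.5},
  {"x":-1.6,"y":-3,"z":0,"turn":0,"jaw":3.5},
])

```text
t: 12.78
tool_pos: [0.5352, 0.2909, 0.1661]
tool_rot: [-0.061, 2.191, -2.187]
contact_force: [0.1, -1.1, -2.8]
opening: 0.0424
```

>>> play_rows([
  {"x":-1.8,"y":-3.4,"z":0,"turn":0,"jaw":3.5},
  {"x":-1.8,"y":-3.4,"z":0,"turn":0,"jaw":3.5},
  {"x":-1.8,"y":-3.4,"z":0,"turn":0,"jaw":3.5},
  {"x":-1.6,"y":-3,"z":0,"turn":0,"jaw":3.5},
  {"x":-1.2,"y":-2.4,"z":0,"turn":0,"jaw":3.5},
  {"x":-0.5,"y":-1.0,"z":0,"turn":0,"jaw":3.5},
  {"x":0,"y":0,"z":0,"turn":0,"jaw":3.5},
  {"x":0,"y":0,"z":0,"turn":0,"jaw":3.5},
])

```text
t: 13.45
tool_pos: [0.4475, 0.1243, 0.1638]
tool_rot: [-0.061, 2.193, -2.191]
contact_force: [-0.2, 0.3, -3.1]
opening: 0.0425
```

```bash
python3 - <<'E'
from h import *
st();d=eyes.get_image('wrist');cv2.imwrite('pics/w6.png',d['img'][:,:,::-1])
E
```

```text
t 13.45 pos [0.4475, 0.1243, 0.1638] jawyaw -86.73 down [0.0011, 0.0008, -1.0] open 0.0425 q [0.11, -0.3, 2.05, 0.0, 1.39, 1.62] F [-0.2, 0.3, -3.1]
```

View pics/w6.png

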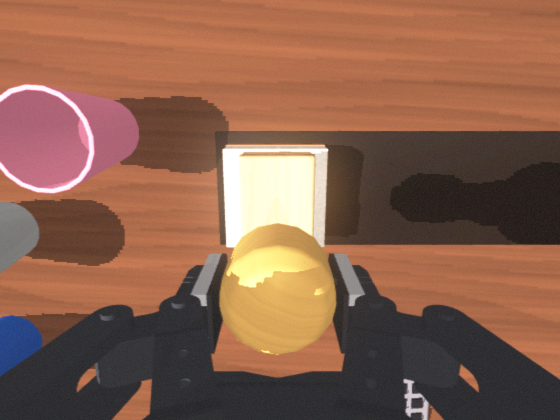

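>>> play_rows([
  {"x":-0.02,"y":-0.05,"z":-2,"turn":0,"jaw":3.5},
  {"x":0,"y":0,"z":-3,"turn":0,"jaw":3.5},
  {"x":0,"y":0,"z":-2.5,"turn":0,"jaw":3.5},
  {"x":0,"y":0,"z":-1.5,"turn":0,"jaw":3.5},
  {"x":0,"y":0,"z":0,"turn":0,"jaw":3.5},
  {"x":0,"y":0,"z":-0.3,"turn":0,"jaw":3.5},
  {"x":0,"y":0,"z":0,"turn":0,"jaw":3.5},
  {"x":0,"y":0,"z":0,"turn":0,"jaw":3.5},
])

```text
t: 14.17
tool_pos: [0.4486, 0.1243, 0.0719]
tool_rot: [-0.061, 2.191, -2.19]
contact_force: [0.3, 0.0, -2.7]
opening: 0.0425
```

>>> play_rows([
  {"x":-0.1,"y":0,"z":-0.2,"turn":0,"jaw":3.5},
  {"x":0,"y":0,"z":-0.2,"turn":0,"jaw":3.5},
  {"x":0,"y":0,"z":0,"turn":0,"jaw":3.5},
  {"x":0,"y":0,"z":0,"turn":0,"jaw":3.5},
])

```text
t: 14.5
tool_pos: [0.4463, 0.1237, 0.0665]
tool_rot: [-0.063, 2.192, -2.192]
contact_force: [0.1, 0.7, -2.0]
opening: 0.0422
```

>>> play_rows([
  {"x":0,"y":0,"z":-0.1,"turn":0,"jaw":3.5},
  {"x":0,"y":0,"z":0,"turn":0,"jaw":3.5},
  {"x":0,"y":0,"z":0,"turn":0,"jaw":3.5},
])

```text
t: 14.75
tool_pos: [0.4464, 0.1238, 0.0663]
tool_rot: [-0.064, 2.192, -2.192]
contact_force: [-4.7, -1.0, 5.7]
opening: 0.0423
```

>>> play_rows([
  {"x":0,"y":0,"z":0,"turn":0,"jaw":5},
  {"x":0,"y":0,"z":0,"turn":0,"jaw":6},
  {"x":0,"y":0,"z":0.5,"turn":0,"jaw":8.5},
  {"x":0,"y":0,"z":2,"turn":0,"jaw":8.5},
  {"x":0,"y":0,"z":3,"turn":0,"jaw":8.5},
  {"x":-2,"y":0,"z":3,"turn":0,"jaw":8.5},
  {"x":-3,"y":0,"z":0,"turn":0,"jaw":8.5},
  {"x":0,"y":0,"z":0,"turn":0,"jaw":8.5},
])

```text
t: 15.42
tool_pos: [0.3947, 0.1241, 0.1523]
tool_rot: [-0.061, 2.19, -2.189]
contact_force: [-0.7, -0.5, -0.8]
opening: 0.085
```

```bash
python3 w.py paperweight w7 0 0.063
```

```text
t 15.42 pos [0.3947, 0.1241, 0.1523] jawyaw -86.63 down [0.0034, 0.0007, -1.0] open 0.085 q [0.12, -0.44, 2.17, 0.0, 1.41, 1.64] F [-0.7, -0.5, -0.8]
paperweight 0.67 [0.4457, 0.1225, 0.0] iou 0.979 dxy cm [5.1, -0.16]
```

View pics/w7.png

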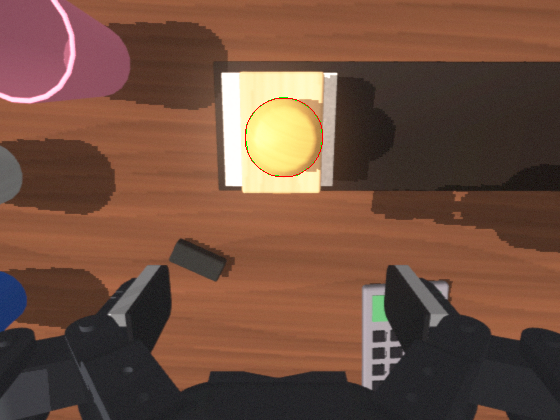

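>>> play_rows([
  {"x":0.5,"y":-1.2,"z":1,"turn":0,"jaw":8.5},
  {"x":2.5,"y":-2,"z":1,"turn":0,"jaw":8.5},
  {"x":3.5,"y":-2,"z":0,"turn":0,"jaw":8.5},
  {"x":3.7,"y":-1.8,"z":0,"turn":0,"jaw":8.5},
  {"x":3.7,"y":-1.8,"z":0,"turn":0,"jaw":8.5},
  {"x":3.7,"y":-1.8,"z":0,"turn":0,"jaw":8.5},
  {"x":3.7,"y":-1.5,"z":0,"turn":0,"jaw":8.5},
  {"x":3,"y":-1.4,"z":0,"turn":0,"jaw":8.5},
])

```text
t: 16.18
tool_pos: [0.642, -0.013, 0.1682]
tool_rot: [-0.064, 2.193, -2.193]
contact_force: [0.3, -0.1, 0.9]
opening: 0.0854
```

>>> play_rows([
  {"x":0.7,"y":0,"z":0,"turn":0,"jaw":8.5},
  {"x":0,"y":0,"z":0,"turn":0,"jaw":8.5},
  {"x":0,"y":0,"z":0,"turn":0,"jaw":8.5},
])

```text
t: 16.43
tool_pos: [0.6459, -0.0112, 0.1687]
tool_rot: [-0.066, 2.194, -2.193]
contact_force: [0.1, -0.0, -1.3]
opening: 0.0848
```

```bash
python3 w.py clock w8 0.02
```

```text
t 16.43 pos [0.6459, -0.0112, 0.1687] jawyaw -86.68 down [-0.0027, 0.0005, -1.0] open 0.0848 q [-0.13, 0.15, 1.62, 0.0, 1.38, 1.38] F [0.1, -0.0, -1.3]
clock 0.55 [0.6719, -0.0129, 0.0695] iou 0.956 dxy cm [2.59, -0.18]
```

View pics/w8.png

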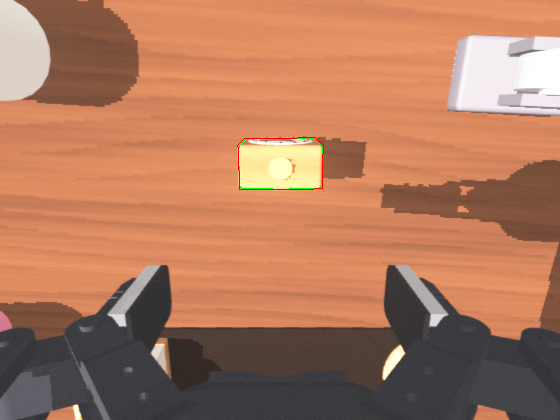

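>>> play_rows([
  {"x":2.0,"y":-0.15,"z":-1,"turn":0,"jaw":8.5},
  {"x":0.6,"y":0,"z":-2,"turn":0,"jaw":8.5},
  {"x":0,"y":0,"z":-2.5,"turn":0,"jaw":8.5},
  {"x":0,"y":0,"z":-3,"turn":0,"jaw":8.5},
  {"x":0,"y":0,"z":-3,"turn":0,"jaw":8.5},
  {"x":0,"y":0,"z":-2,"turn":0,"jaw":8.5},
  {"x":0,"y":0,"z":-1.5,"turn":0,"jaw":8.5},
  {"x":0,"y":0,"z":0,"turn":0,"jaw":8.5},
])

```text
t: 17.2
tool_pos: [0.6686, -0.0118, 0.0163]
tool_rot: [-0.072, 2.196, -2.194]
contact_force: [-0.4, 0.6, 0.2]
opening: 0.0851
```

>>> play_rows([
  {"x":0,"y":0,"z":0,"turn":0,"jaw":7},
  {"x":0,"y":0,"z":0,"turn":0,"jaw":5},
  {"x":0,"y":0,"z":0,"turn":0,"jaw":5},
  {"x":0,"y":0,"z":0,"turn":0,"jaw":5},
  {"x":0,"y":0,"z":0,"turn":0,"jaw":5},
], squeeze=30)

```text
t: 17.62
tool_pos: [0.674, -0.0128, 0.0229]
tool_rot: [-0.059, 2.19, -2.19]
contact_force: [-0.2, 0.3, 6.4]
opening: 0.0598
```

>>> play_rows([
  {"x":0,"y":0,"z":0,"turn":0,"jaw":5},
  {"x":0,"y":0,"z":0,"turn":0,"jaw":5},
])

```text
t: 17.78
tool_pos: [0.674, -0.0128, 0.0229]
tool_rot: [-0.059, 2.19, -2.19]
contact_force: [-0.5, 1.0, 6.5]
opening: 0.0592
```

>>> play_rows([
  {"x":0,"y":0,"z":1.5,"turn":0,"jaw":5},
  {"x":0,"y":0,"z":3,"turn":0,"jaw":5},
  {"x":0,"y":0,"z":3.5,"turn":0,"jaw":5},
  {"x":-1.0,"y":1.2,"z":3,"turn":0,"jaw":5},
  {"x":-2.5,"y":2.6,"z":0,"turn":0,"jaw":5},
  {"x":-2.8,"y":2.9,"z":0,"turn":0,"jaw":5},
  {"x":-2.8,"y":2.9,"z":0,"turn":0,"jaw":5},
  {"x":-2.5,"y":2.6,"z":0,"turn":0,"jaw":5},
])

```text
t: 18.45
tool_pos: [0.5544, 0.1103, 0.1308]
tool_rot: [-0.063, 2.193, -2.192]
contact_force: [0.2, 1.1, -1.4]
opening: 0.0594
```

>>> play_rows([
  {"x":-1.5,"y":1.6,"z":0,"turn":0,"jaw":5},
  {"x":-0.5,"y":0.4,"z":0,"turn":0,"jaw":5},
  {"x":0,"y":0,"z":-2,"turn":0,"jaw":5},
  {"x":0,"y":0,"z":-3,"turn":0,"jaw":5},
  {"x":0,"y":0,"z":-2.5,"turn":0,"jaw":5},
  {"x":0,"y":0,"z":-1.5,"turn":0,"jaw":5},
  {"x":0,"y":0,"z":0,"turn":0,"jaw":5},
  {"x":0,"y":0,"z":0,"turn":0,"jaw":5},
])

```text
t: 19.12
tool_pos: [0.5359, 0.1287, 0.0398]
tool_rot: [-0.065, 2.193, -2.193]
contact_force: [-0.1, -1.2, -1.5]
opening: 0.0594
```

```bash
python3 - <<'E'
from h import *
st();d=eyes.get_image('wrist');cv2.imwrite('pics/w9.png',d['img'][:,:,::-1])
E
```

```text
t 19.12 pos [0.5359, 0.1287, 0.0398] jawyaw -86.7 down [-0.0017, -0.0005, -1.0] open 0.0594 q [0.1, 0.08, 1.93, -0.0, 1.14, 1.61] F [-0.1, -1.2, -1.5]
```

View pics/w9.png

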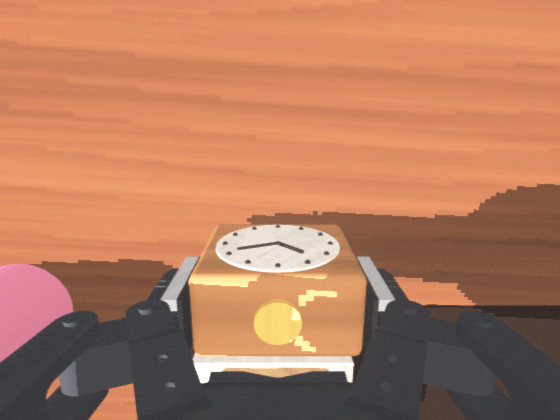

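>>> play_rows([
  {"x":0.2,"y":0.1,"z":-0.8,"turn":0,"jaw":5},
  {"x":0,"y":0,"z":-0.6,"turn":0,"jaw":5},
  {"x":0,"y":0,"z":0,"turn":0,"jaw":5},
  {"x":0,"y":0,"z":0,"turn":0,"jaw":5},
  {"x":0,"y":0,"z":0,"turn":0,"jaw":5},
])

```text
t: 19.58
tool_pos: [0.5384, 0.1303, 0.0265]
tool_rot: [-0.063, 2.192, -2.192]
contact_force: [-0.3, 0.9, -1.2]
opening: 0.0596
```

>>> play_rows([
  {"x":0,"y":0,"z":-0.25,"turn":0,"jaw":5},
  {"x":0,"y":0,"z":-0.15,"turn":0,"jaw":5},
  {"x":0,"y":0,"z":0,"turn":0,"jaw":5},
  {"x":0,"y":0,"z":0,"turn":0,"jaw":5},
])

```text
t: 19.92
tool_pos: [0.5386, 0.1303, 0.023]
tool_rot: [-0.063, 2.192, -2.192]
contact_force: [-1.4, 0.1, 3.2]
opening: 0.0594
```

>>> play_rows([
  {"x":0,"y":0,"z":0,"turn":0,"jaw":7},
  {"x":0,"y":0,"z":0,"turn":0,"jaw":8.5},
  {"x":0,"y":0,"z":1.5,"turn":0,"jaw":8.5},
  {"x":0,"y":0,"z":3.5,"turn":0,"jaw":8.5},
  {"x":0,"y":0,"z":4,"turn":0,"jaw":8.5},
  {"x":-1,"y":0,"z":4,"turn":0,"jaw":8.5},
  {"x":-4,"y":0,"z":0.5,"turn":0,"jaw":8.5},
  {"x":-3,"y":0,"z":0,"turn":0,"jaw":8.5},
])

```text
t: 20.58
tool_pos: [0.4599, 0.1305, 0.1619]
tool_rot: [-0.055, 2.189, -2.187]
contact_force: [-0.6, 0.4, -0.1]
opening: 0.0849
```

>>> play_rows([
  {"x":0,"y":0,"z":0,"turn":0,"jaw":8.5},
  {"x":0,"y":0,"z":0,"turn":0,"jaw":8.5},
])

```text
t: 20.75
tool_pos: [0.4571, 0.1303, 0.1571]
tool_rot: [-0.063, 2.191, -2.191]
contact_force: [0.8, -0.1, 0.2]
opening: 0.0851
```

```bash
python3 w.py clock w10 0.06; python3 w.py card_box w10b 0.06 0.035
```

```text
t 20.75 pos [0.4571, 0.1303, 0.1571] jawyaw -86.64 down [0.0009, 0.0001, -1.0] open 0.0851 q [0.12, -0.26, 2.03, -0.0, 1.37, 1.63] F [0.8, -0.1, 0.2]
clock 0.63 [0.5367, 0.1288, 0.0526] iou 0.948 dxy cm [7.95, -0.15]
clock 0.26 [0.4733, -0.037, 0.824] iou 0.271 dxy cm [1.61, -16.74]
t 20.85 pos [0.4587, 0.1303, 0.1574] jawyaw -86.67 down [0.0009, 0.0001, -1.0] open 0.085 q [0.12, -0.26, 2.03, -0.0, 1.37, 1.63] F [0.0, -0.3, 0.5]
card_box 0.66 [0.4451, 0.1234, 0.0541] iou 0.492 dxy cm [-1.36, -0.68]
```

View pics/w10.png

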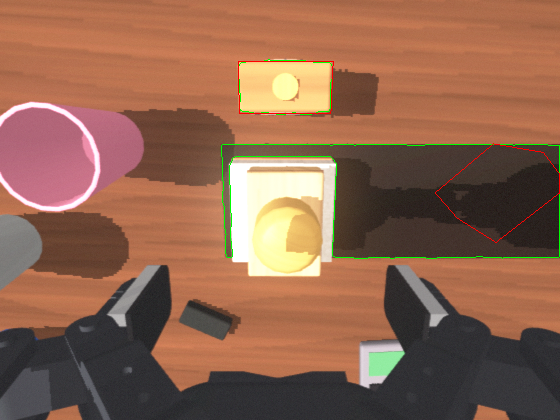

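>>> play_rows([
  {"x":-0.7,"y":1.5,"z":1,"turn":0,"jaw":8.5},
  {"x":-1.4,"y":3,"z":0,"turn":0,"jaw":8.5},
  {"x":-1.5,"y":3.5,"z":0,"turn":0,"jaw":8.5},
  {"x":-1.5,"y":3.5,"z":0,"turn":0,"jaw":8.5},
  {"x":-1.5,"y":3.5,"z":0,"turn":0,"jaw":8.5},
  {"x":-1.5,"y":3.5,"z":0,"turn":0,"jaw":8.5},
  {"x":-1.2,"y":3,"z":0,"turn":0,"jaw":8.5},
  {"x":-0.6,"y":1.5,"z":0,"turn":0,"jaw":8.5},
])

```text
t: 21.62
tool_pos: [0.3584, 0.3634, 0.1671]
tool_rot: [-0.067, 2.192, -2.19]
contact_force: [-0.1, -0.0, -0.9]
opening: 0.0851
```

>>> play_rows([
  {"x":0,"y":0,"z":0,"turn":0,"jaw":8.5},
  {"x":0,"y":0,"z":0,"turn":0,"jaw":8.5},
  {"x":0,"y":0,"z":0,"turn":0,"jaw":8.5},
])

```text
t: 21.87
tool_pos: [0.3599, 0.3598, 0.1669]
tool_rot: [-0.064, 2.191, -2.193]
contact_force: [0.5, -0.5, -0.3]
opening: 0.085
```

```bash
python3 w.py pen_pot w11 0
```

```text
t 21.87 pos [0.3599, 0.3598, 0.1669] jawyaw -86.7 down [-0.0003, -0.0009, -1.0] open 0.085 q [0.64, -0.18, 1.94, -0.0, 1.38, 2.15] F [0.5, -0.5, -0.3]
pen_pot 0.97 [0.3966, 0.3591, 0.0] iou 0.975 dxy cm [3.67, -0.07]
pen_pot 0.8 [0.4905, 0.263, 0.0] iou 0.945 dxy cm [13.06, -9.68]
pen_pot 0.62 [0.2819, 0.3695, 0.0] iou 0.927 dxy cm [-7.79, 0.97]
```

View pics/w11.png

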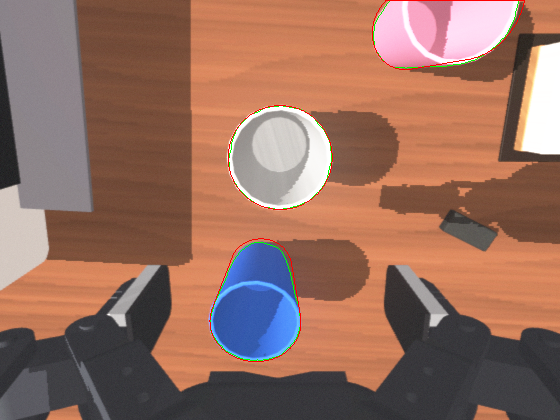

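>>> play_rows([
  {"x":1.8,"y":-0.05,"z":0,"turn":0,"jaw":8.5},
  {"x":1.9,"y":0,"z":-1,"turn":0,"jaw":8.5},
  {"x":0,"y":0,"z":-2,"turn":0,"jaw":8.5},
  {"x":0,"y":0,"z":-2,"turn":0,"jaw":8.5},
  {"x":0,"y":0,"z":-2.5,"turn":0,"jaw":8.5},
  {"x":0,"y":0,"z":-2.5,"turn":0,"jaw":8.5},
  {"x":0,"y":0,"z":-1.5,"turn":0,"jaw":8.5},
  {"x":0,"y":0,"z":0,"turn":0,"jaw":8.5},
])

```text
t: 22.63
tool_pos: [0.3942, 0.3568, 0.048]
tool_rot: [-0.069, 2.191, -2.201]
contact_force: [-0.7, -0.2, -0.0]
opening: 0.0852
```

>>> play_rows([
  {"x":0,"y":0,"z":0,"turn":0,"jaw":7.2},
  {"x":0,"y":0,"z":0,"turn":0,"jaw":5.5},
  {"x":0,"y":0,"z":0,"turn":0,"jaw":5.5},
  {"x":0,"y":0,"z":0,"turn":0,"jaw":5.5},
  {"x":0,"y":0,"z":0,"turn":0,"jaw":5.5},
  {"x":0,"y":0,"z":0,"turn":0,"jaw":5.5},
], squeeze=25)

```text
t: 23.13
tool_pos: [0.3974, 0.3604, 0.054]
tool_rot: [-0.061, 2.192, -2.189]
contact_force: [0.6, 0.2, 4.1]
opening: 0.0616
```

>>> play_rows([
  {"x":0,"y":0,"z":1.5,"turn":0,"jaw":5.5},
  {"x":0,"y":0,"z":3,"turn":0,"jaw":5.5},
  {"x":0,"y":0,"z":3.5,"turn":0,"jaw":5.5},
  {"x":0,"y":0,"z":3.5,"turn":0,"jaw":5.5},
  {"x":0,"y":0,"z":2.5,"turn":0,"jaw":5.5},
  {"x":0,"y":-1.2,"z":1,"turn":0,"jaw":5.5},
  {"x":0,"y":-2.5,"z":0,"turn":0,"jaw":5.5},
  {"x":0,"y":-3.7,"z":0,"turn":0,"jaw":5.5},
])

```text
t: 23.8
tool_pos: [0.3963, 0.2867, 0.2036]
tool_rot: [-0.065, 2.191, -2.187]
contact_force: [1.3, -0.7, -2.6]
opening: 0.0615
```

>>> play_rows([
  {"x":0,"y":-4,"z":0,"turn":0,"jaw":5.5},
  {"x":0,"y":-4,"z":0,"turn":0,"jaw":5.5},
  {"x":0,"y":-4,"z":0,"turn":0,"jaw":5.5},
  {"x":0,"y":-4,"z":0,"turn":0,"jaw":5.5},
  {"x":0,"y":-4,"z":0,"turn":0,"jaw":5.5},
  {"x":0,"y":-4,"z":0,"turn":0,"jaw":5.5},
  {"x":0,"y":-4,"z":0,"turn":0,"jaw":5.5},
  {"x":0,"y":-4,"z":0,"turn":0,"jaw":5.5},
])

```text
t: 24.47
tool_pos: [0.3954, -0.0358, 0.202]
tool_rot: [-0.064, 2.192, -2.191]
contact_force: [1.1, -0.1, -0.9]
opening: 0.0615
```

>>> play_rows([
  {"x":0,"y":-4,"z":0,"turn":0,"jaw":5.5},
  {"x":0,"y":-4,"z":0,"turn":0,"jaw":5.5},
  {"x":0,"y":-3.5,"z":0,"turn":0,"jaw":5.5},
  {"x":0,"y":-2.0,"z":0,"turn":0,"jaw":5.5},
  {"x":0,"y":-0.5,"z":0,"turn":0,"jaw":5.5},
  {"x":0,"y":0,"z":0,"turn":0,"jaw":5.5},
  {"x":0,"y":0,"z":0,"turn":0,"jaw":5.5},
  {"x":0,"y":0,"z":0,"turn":0,"jaw":5.5},
])

```text
t: 25.13
tool_pos: [0.3962, -0.1729, 0.2019]
tool_rot: [-0.066, 2.192, -2.19]
contact_force: [0.6, -0.2, -2.8]
opening: 0.0617
```

```bash
python3 w.py coaster w12 0
```

```text
t 25.13 pos [0.3962, -0.1729, 0.2019] jawyaw -86.58 down [-0.0003, 0.0008, -1.0] open 0.0617 q [-0.58, -0.42, 2.07, 0.0, 1.49, 0.93] F [0.6, -0.2, -2.8]
coaster 0.83 [0.4628, -0.1749, 0.0] iou 0.987 dxy cm [6.66, -0.2]
```

View pics/w12.png

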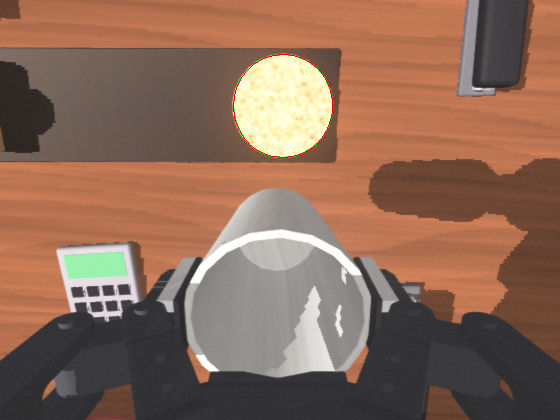

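>>> play_rows([
  {"x":2,"y":-0.2,"z":0,"turn":0,"jaw":5.5},
  {"x":3,"y":0,"z":-1,"turn":0,"jaw":5.5},
  {"x":1.7,"y":0,"z":-2.5,"turn":0,"jaw":5.5},
  {"x":0,"y":0,"z":-3.5,"turn":0,"jaw":5.5},
  {"x":0,"y":0,"z":-3,"turn":0,"jaw":5.5},
  {"x":0,"y":0,"z":-2,"turn":0,"jaw":5.5},
  {"x":0,"y":0,"z":-1,"turn":0,"jaw":5.5},
  {"x":0,"y":0,"z":0,"turn":0,"jaw":5.5},
])

```text
t: 25.9
tool_pos: [0.4615, -0.1743, 0.0695]
tool_rot: [-0.071, 2.197, -2.19]
contact_force: [-0.8, -0.0, -2.4]
opening: 0.0615
```

>>> play_rows([
  {"x":0,"y":0,"z":0,"turn":0,"jaw":5.5},
  {"x":0,"y":0,"z":0,"turn":0,"jaw":5.5},
  {"x":0,"y":0,"z":0,"turn":0,"jaw":5.5},
])

```text
t: 26.15
tool_pos: [0.4647, -0.1769, 0.0746]
tool_rot: [-0.06, 2.188, -2.192]
contact_force: [0.0, 0.4, -1.7]
opening: 0.0614
```

>>> play_rows([
  {"x":-0.1,"y":0.2,"z":-0.5,"turn":0,"jaw":5.5},
  {"x":0,"y":0,"z":-0.5,"turn":0,"jaw":5.5},
  {"x":0,"y":0,"z":0,"turn":0,"jaw":5.5},
  {"x":0,"y":0,"z":0,"turn":0,"jaw":5.5},
  {"x":0,"y":0,"z":0,"turn":0,"jaw":5.5},
])

```text
t: 26.57
tool_pos: [0.4621, -0.1742, 0.0622]
tool_rot: [-0.064, 2.192, -2.192]
contact_force: [-0.1, -0.3, -1.5]
opening: 0.0615
```

>>> play_rows([
  {"x":0.1,"y":-0.05,"z":-0.15,"turn":0,"jaw":5.5},
  {"x":0,"y":0,"z":-0.1,"turn":0,"jaw":5.5},
  {"x":0,"y":0,"z":0,"turn":0,"jaw":5.5},
  {"x":0,"y":0,"z":0,"turn":0,"jaw":5.5},
])

```text
t: 26.9
tool_pos: [0.464, -0.1749, 0.0611]
tool_rot: [-0.063, 2.192, -2.191]
contact_force: [-1.5, 1.9, 4.6]
opening: 0.0617
```

>>> play_rows([
  {"x":0,"y":0,"z":0,"turn":0,"jaw":7},
  {"x":0,"y":0,"z":0,"turn":0,"jaw":8.5},
  {"x":0,"y":0,"z":0.5,"turn":0,"jaw":8.5},
  {"x":0,"y":0,"z":2.5,"turn":0,"jaw":8.5},
  {"x":0,"y":0,"z":4,"turn":0,"jaw":8.5},
  {"x":0,"y":0,"z":3.5,"turn":0,"jaw":8.5},
  {"x":-2,"y":0,"z":2,"turn":0,"jaw":8.5},
  {"x":-3,"y":0,"z":0,"turn":0,"jaw":8.5},
])

```text
t: 27.57
tool_pos: [0.4167, -0.1766, 0.192]
tool_rot: [-0.055, 2.179, -2.193]
contact_force: [0.0, -0.4, 1.0]
opening: 0.0851
```

>>> play_rows([
  {"x":0,"y":0,"z":0,"turn":0,"jaw":8.5},
  {"x":0,"y":0,"z":0,"turn":0,"jaw":8.5},
])

```text
t: 27.73
tool_pos: [0.4128, -0.1749, 0.1854]
tool_rot: [-0.061, 2.19, -2.193]
contact_force: [0.0, 0.4, 0.1]
opening: 0.0852
```

```bash
python3 w.py pen_pot w13 0 .007
```

```text
t 27.73 pos [0.4128, -0.1749, 0.1854] jawyaw -86.73 down [0.0018, -0.001, -1.0] open 0.0852 q [-0.57, -0.36, 2.06, 0.0, 1.44, 0.95] F [0.0, 0.4, 0.1]
pen_pot 0.96 [0.4628, -0.1758, 0.0] iou 0.973 dxy cm [5.0, -0.09]
```

View pics/w13.png

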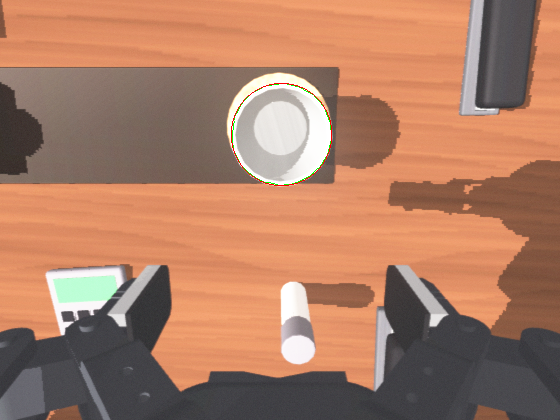

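>>> play_rows([
  {"x":1,"y":-2,"z":0,"turn":0,"jaw":8.5},
  {"x":1.7,"y":-3.2,"z":0,"turn":0,"jaw":8.5},
  {"x":2.0,"y":-3.6,"z":0,"turn":0,"jaw":8.5},
  {"x":1.8,"y":-3.5,"z":-1,"turn":0,"jaw":8.5},
  {"x":1.5,"y":-2.8,"z":-1,"turn":2,"jaw":8.5},
  {"x":0.7,"y":-1.2,"z":0,"turn":0,"jaw":8.5},
  {"x":0,"y":0,"z":0,"turn":0,"jaw":8.5},
  {"x":0,"y":0,"z":0,"turn":0,"jaw":8.5},
])

```text
t: 28.5
tool_pos: [0.5005, -0.3378, 0.1633]
tool_rot: [-0.103, 2.177, -2.173]
contact_force: [0.6, 0.8, 0.6]
opening: 0.085
```

```bash
python3 w.py stapler w14 0.1
```

```text
t 28.5 pos [0.5005, -0.3378, 0.1633] jawyaw -84.69 down [-0.0018, 0.002, -1.0] open 0.085 q [-0.72, 0.06, 1.73, 0.0, 1.36, 0.76] F [0.6, 0.8, 0.6]
stapler 0.88 [0.5465, -0.3413, 0.0827] iou 0.902 dxy cm [4.6, -0.35]
```

View pics/w14.png

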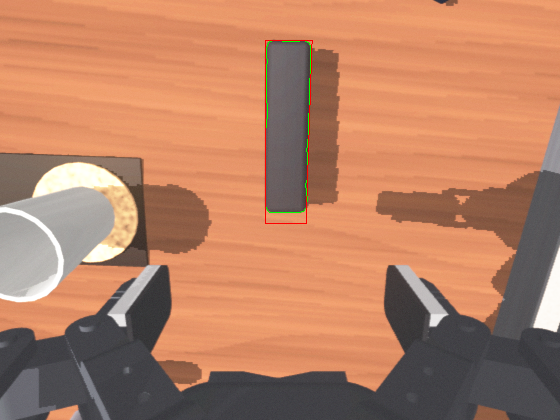

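```bash
python3 - <<'E'
import pickle
from h import *
D,R=pickle.load(open('m1.pkl','rb'));d=D['top']
im=d['img'][:,:,::-1];c=cv2.resize(im[135:210,415:465],(500,750),interpolation=cv2.INTER_CUBIC);c=cv2.resize(c,(400,600))
P=proj(d,place('stapler',[.5465,-.3413,.0827]));
for a in P:
    cv2.circle(c,tuple(int(v) for v in ((a-[415,135]+.5)*8)),4,(0,0,255),-1)
e=im
s=D['scene'];c2=cv2.resize(s['img'][195:265,135:185,::-1],(400,560),interpolation=cv2.INTER_CUBIC);c2=cv2.copyMakeBorder(c2,0,40,0,0,0)
for a in proj(s,place('stapler',[.5465,-.3413,.0827])):
    cv2.circle(c2,tuple(int(v) for v in ((a-[135,195]+.5)*8)),4,(0,0,255),-1)
cv2.imwrite('pics/st.png',np.hstack([c,c2]))
E
```

```text
(no output)
```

View pics/st.png

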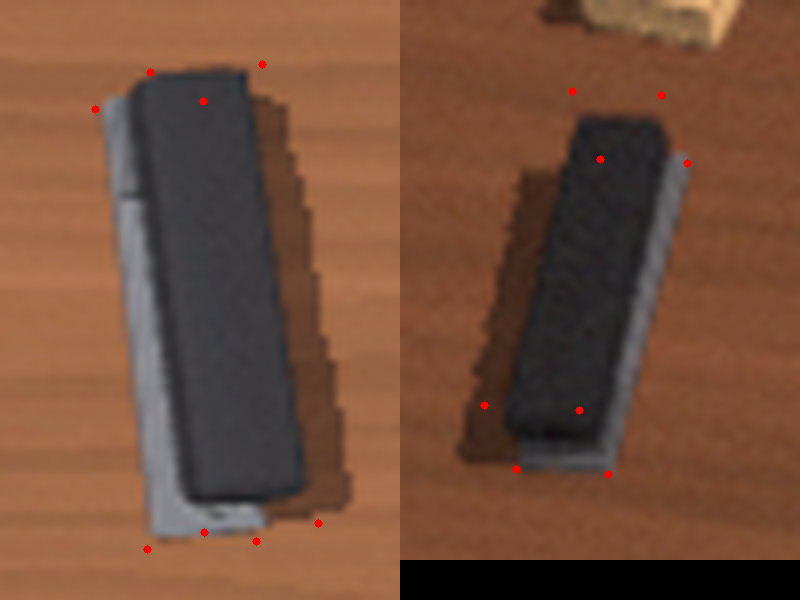

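>>> play_rows([
  {"x":2.4,"y":-0.4,"z":0,"turn":-0.5,"jaw":8.5},
  {"x":2.4,"y":0,"z":-1,"turn":0,"jaw":8.5},
  {"x":0,"y":0,"z":-2.5,"turn":0,"jaw":8.5},
  {"x":0,"y":0,"z":-3,"turn":0,"jaw":8.5},
  {"x":0,"y":0,"z":-3,"turn":0,"jaw":8.5},
  {"x":0,"y":0,"z":-3,"turn":0,"jaw":8.5},
  {"x":0,"y":0,"z":-1.5,"turn":0,"jaw":8.5},
  {"x":0,"y":0,"z":0,"turn":0,"jaw":8.5},
])

```text
t: 29.27
tool_pos: [0.5454, -0.3386, 0.0204]
tool_rot: [-0.1, 2.187, -2.175]
contact_force: [-1.2, 0.7, -0.8]
opening: 0.0849
```

>>> play_rows([
  {"x":0,"y":0,"z":-0.5,"turn":0,"jaw":8.5},
  {"x":0,"y":0,"z":-0.5,"turn":0,"jaw":8.5},
  {"x":0,"y":0,"z":0,"turn":0,"jaw":6},
  {"x":0,"y":0,"z":0,"turn":0,"jaw":4.5},
], squeeze=35)

```text
t: 29.6
tool_pos: [0.5491, -0.3424, 0.0165]
tool_rot: [-0.09, 2.176, -2.179]
contact_force: [0.2, -0.8, -0.3]
opening: 0.0636
```

>>> play_rows([
  {"x":0,"y":0,"z":-0.3,"turn":0,"jaw":4},
  {"x":0,"y":0,"z":-0.3,"turn":0,"jaw":2.5},
  {"x":0,"y":0,"z":0,"turn":0,"jaw":2.5},
  {"x":0,"y":0,"z":0,"turn":0,"jaw":2.5},
  {"x":0,"y":0,"z":0,"turn":0,"jaw":2.5},
  {"x":0,"y":0,"z":0,"turn":0,"jaw":2.5},
  {"x":0,"y":0,"z":0,"turn":0,"jaw":2.5},
], squeeze=35)

```text
t: 30.18
tool_pos: [0.5484, -0.3418, 0.009]
tool_rot: [-0.091, 2.178, -2.178]
contact_force: [0.1, 0.7, 1.3]
opening: 0.0316
```

>>> play_rows([
  {"x":0,"y":0,"z":1.5,"turn":0,"jaw":2.5},
  {"x":0,"y":0,"z":3,"turn":0,"jaw":2.5},
  {"x":0,"y":0,"z":3.5,"turn":0,"jaw":2.5},
  {"x":0,"y":0,"z":3.5,"turn":-3,"jaw":2.5},
  {"x":0,"y":0,"z":3.5,"turn":-5,"jaw":2.5},
  {"x":-0.5,"y":1.65,"z":1.5,"turn":-6,"jaw":2.5},
  {"x":-0.9,"y":3,"z":0,"turn":-6,"jaw":2.5},
  {"x":-0.9,"y":3,"z":0,"turn":-6,"jaw":2.5},
])

```text
t: 30.85
tool_pos: [0.5255, -0.2657, 0.1766]
tool_rot: [-0.388, -2.015, 2.019]
contact_force: [0.2, 1.0, -3.2]
opening: 0.0317
```

>>> play_rows([
  {"x":-0.9,"y":3,"z":0,"turn":-6,"jaw":2.5},
  {"x":-0.9,"y":3,"z":0,"turn":-6,"jaw":2.5},
  {"x":-0.9,"y":3,"z":0,"turn":-6,"jaw":2.5},
  {"x":-0.9,"y":3,"z":0,"turn":-6,"jaw":2.5},
  {"x":-0.9,"y":3,"z":0,"turn":-6,"jaw":2.5},
  {"x":-0.9,"y":3,"z":0,"turn":-6,"jaw":2.5},
  {"x":-0.9,"y":3,"z":0,"turn":-6,"jaw":2.5},
  {"x":-0.9,"y":3,"z":0,"turn":-6,"jaw":2.5},
])

```text
t: 31.52
tool_pos: [0.4519, -0.024, 0.1739]
tool_rot: [-1.018, -1.467, 1.468]
contact_force: [0.7, 0.7, -2.4]
opening: 0.0315
```

>>> play_rows([
  {"x":0,"y":0,"z":0,"turn":-6,"jaw":2.5},
  {"x":0,"y":0,"z":0,"turn":-5,"jaw":2.5},
  {"x":0,"y":0,"z":0,"turn":0,"jaw":2.5},
  {"x":0,"y":0,"z":0,"turn":0,"jaw":2.5},
  {"x":0,"y":0,"z":0,"turn":0,"jaw":2.5},
])

```text
t: 31.93
tool_pos: [0.453, -0.0255, 0.1738]
tool_rot: [-1.122, -1.335, 1.336]
contact_force: [0.2, -0.5, -2.2]
opening: 0.0317
```

```bash
python3 - <<'E'
from h import *
st()
for c in('wrist','scene'):
    d=eyes.get_image(c);cv2.imwrite(f'pics/x15{c}.png',d['img'][:,:,::-1])
E
```

```text
t 31.93 pos [0.453, -0.0255, 0.1738] jawyaw -170.09 down [-0.0002, -0.0001, -1.0] open 0.0317 q [-0.22, -0.34, 2.06, -0.0, 1.42, 2.75] F [0.2, -0.5, -2.2]
```

View pics/x15wrist.png

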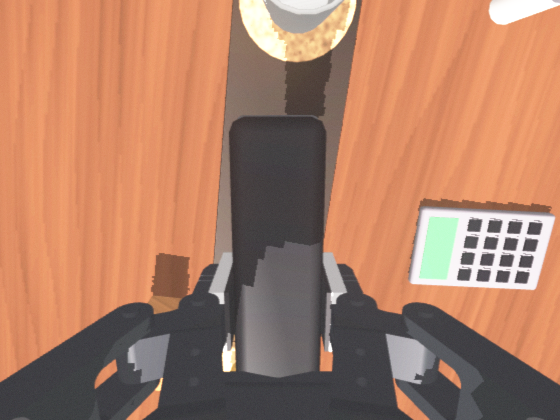

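View pics/x15scene.png

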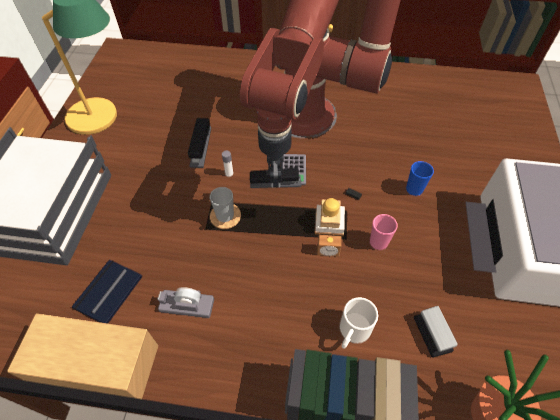

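```bash
python3 - <<'E'
from h import *
o=st();d=eyes.get_image('wrist')
R=Ro.from_rotvec(o['tool_rot']).as_matrix()
for r in (114,117,120):
    a=ray(d,(278,r),o['tool_pos'][2]-.009+.042)-o['tool_pos'];print(a,a@R)
E
```

```text
t 32.03 pos [0.4531, -0.0256, 0.1738] jawyaw -170.15 down [-0.0003, -0.0, -1.0] open 0.0316 q [-0.22, -0.34, 2.06, -0.0, 1.42, 2.75] F [0.5, 0.3, -2.5]
[ 0.01072229 -0.06664746  0.033     ] [-0.06749893 -0.03300034  0.00085118]
[ 0.01057454 -0.06579807  0.033     ] [-0.06663678 -0.03300033  0.00085139]
[ 0.01042614 -0.06494496  0.033     ] [-0.06577086 -0.03300032  0.0008516 ]
```

>>> play_rows([
  {"x":0.1,"y":0.15,"z":-1.5,"turn":-3.2,"jaw":2.5},
  {"x":0,"y":0,"z":-3,"turn":-3.3,"jaw":2.5},
  {"x":0,"y":0,"z":-3,"turn":0,"jaw":2.5},
  {"x":0,"y":0,"z":-3,"turn":0,"jaw":2.5},
  {"x":0,"y":0,"z":-2.5,"turn":0,"jaw":2.5},
  {"x":0,"y":0,"z":-1.5,"turn":0,"jaw":2.5},
  {"x":0,"y":0,"z":-0.7,"turn":0,"jaw":2.5},
  {"x":0,"y":0,"z":0,"turn":0,"jaw":2.5},
])

```text
t: 32.75
tool_pos: [0.4527, -0.0236, 0.0199]
tool_rot: [-1.177, -1.249, 1.253]
contact_force: [0.5, 0.6, -2.7]
opening: 0.0311
```

>>> play_rows([
  {"x":0,"y":0,"z":0,"turn":0,"jaw":2.5},
  {"x":0,"y":0,"z":0,"turn":0,"jaw":2.5},
  {"x":0,"y":0,"z":0,"turn":0,"jaw":2.5},
])

```text
t: 33.0
tool_pos: [0.4557, -0.0241, 0.0235]
tool_rot: [-1.184, -1.254, 1.251]
contact_force: [0.8, 0.3, -2.1]
opening: 0.0314
```

```bash
python3 -c "
from h import *
st()"
```

```text
t 33.0 pos [0.4557, -0.0241, 0.0235] jawyaw -176.67 down [0.0033, -0.0007, -1.0] open 0.0314 q [-0.22, -0.13, 2.16, 0.0, 1.1, 2.87] F [0.8, 0.3, -2.1]
```

>>> play_rows([
  {"x":-0.1,"y":0,"z":-0.4,"turn":0,"jaw":2.5},
  {"x":0,"y":0,"z":-0.4,"turn":0,"jaw":2.5},
  {"x":0,"y":0,"z":0,"turn":0,"jaw":2.5},
  {"x":0,"y":0,"z":0,"turn":0,"jaw":2.5},
  {"x":0,"y":0,"z":0,"turn":0,"jaw":2.5},
])

```text
t: 33.42
tool_pos: [0.4531, -0.0237, 0.0137]
tool_rot: [-1.181, -1.252, 1.252]
contact_force: [0.4, -0.1, -1.7]
opening: 0.0316
```

>>> play_rows([
  {"x":0.1,"y":0,"z":-0.15,"turn":0,"jaw":2.5},
  {"x":0,"y":0,"z":-0.1,"turn":0,"jaw":2.5},
  {"x":0,"y":0,"z":0,"turn":0,"jaw":2.5},
  {"x":0,"y":0,"z":0,"turn":0,"jaw":2.5},
])

```text
t: 33.75
tool_pos: [0.4547, -0.0238, 0.0119]
tool_rot: [-1.181, -1.252, 1.252]
contact_force: [-2.5, 1.0, 3.1]
opening: 0.0314
```

>>> play_rows([
  {"x":0,"y":0,"z":0,"turn":0,"jaw":4},
  {"x":0,"y":0,"z":0,"turn":0,"jaw":5.5},
  {"x":0,"y":0,"z":0.5,"turn":0,"jaw":6},
  {"x":0,"y":0,"z":2,"turn":0,"jaw":6},
  {"x":0,"y":0,"z":4,"turn":5,"jaw":6},
  {"x":0,"y":0,"z":4,"turn":7,"jaw":7},
  {"x":0,"y":0,"z":4,"turn":7,"jaw":8},
  {"x":0,"y":0,"z":2,"turn":7,"jaw":8},
])

```text
t: 34.42
tool_pos: [0.4565, -0.0242, 0.1825]
tool_rot: [-0.927, -1.584, 1.579]
contact_force: [1.1, -1.1, 0.1]
opening: 0.0801
```

>>> play_rows([
  {"x":-0.5,"y":0,"z":2,"turn":7,"jaw":8},
  {"x":-0.5,"y":0,"z":2,"turn":7,"jaw":8},
  {"x":-0.5,"y":0,"z":2,"turn":7,"jaw":8},
  {"x":-0.5,"y":0,"z":2,"turn":7,"jaw":8},
  {"x":-1,"y":0,"z":1,"turn":7,"jaw":8},
  {"x":-1,"y":0,"z":0,"turn":7,"jaw":8},
  {"x":-1,"y":0,"z":0,"turn":7,"jaw":8},
  {"x":-1,"y":0,"z":0,"turn":7,"jaw":8},
])

```text
t: 35.08
tool_pos: [0.3939, -0.0237, 0.267]
tool_rot: [-0.084, -2.183, 2.184]
contact_force: [-0.1, 0.7, -0.7]
opening: 0.0802
```

>>> play_rows([
  {"x":0,"y":0,"z":0,"turn":7,"jaw":8},
  {"x":0,"y":0,"z":0,"turn":1,"jaw":8},
  {"x":0,"y":0,"z":0,"turn":0,"jaw":8},
  {"x":0,"y":0,"z":0,"turn":0,"jaw":8},
])

```text
t: 35.42
tool_pos: [0.3943, -0.0238, 0.2664]
tool_rot: [-0.061, 2.193, -2.193]
contact_force: [0.1, -0.6, -0.0]
opening: 0.0799
```

```bash
python3 w.py stapler w16 1.63 .003;python3 w.py coaster w16b 0; python3 - <<'E'
from h import *
d=eyes.get_image('scene');cv2.imwrite('pics/s16.png',d['img'][:,:,::-1])
E
```

```text
t 35.42 pos [0.3943, -0.0238, 0.2664] jawyaw -86.81 down [0.0003, -0.0001, -1.0] open 0.0799 q [-0.25, -0.56, 2.06, -0.0, 1.64, 1.27] F [0.1, -0.6, -0.0]
stapler 0.76 [0.4546, -0.0303, 1.6304] iou 0.916 dxy cm [6.03, -0.65]
stapler 0.69 [0.256, -0.3423, 1.7729] iou 0.578 dxy cm [-13.83, -31.85]
t 35.52 pos [0.3943, -0.0237, 0.2663] jawyaw -86.76 down [-0.0001, 0.0, -1.0] open 0.0801 q [-0.25, -0.56, 2.06, -0.0, 1.64, 1.27] F [0.7, -0.1, 0.3]
coaster 0.94 [0.4631, -0.1745, 0.0] iou 0.444 dxy cm [6.88, -15.08]
```

View pics/w16.png

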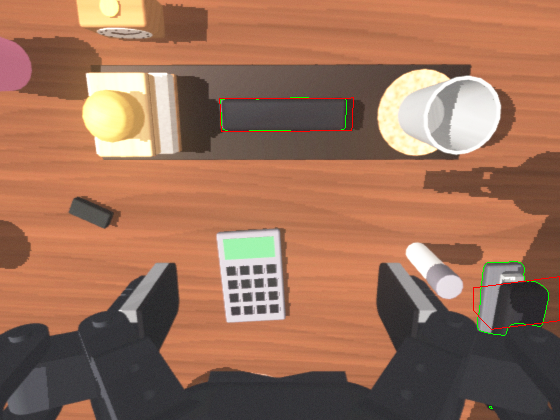

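View pics/s16.png

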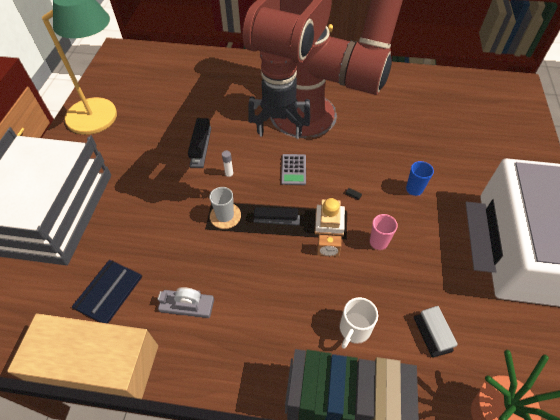

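```bash
python3 - <<'E'
from h import *
d=eyes.get_image('wrist');cv2.imwrite('pics/w17.png',cv2.resize(d['img'][50:170,70:310,::-1],None,fx=3.3,fy=3.3,interpolation=cv2.INTER_CUBIC))
d=eyes.get_image('top');cv2.imwrite('pics/t17.png',d['img'][:,:,::-1])
E
```

```text
(no output)
```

View pics/w17.png

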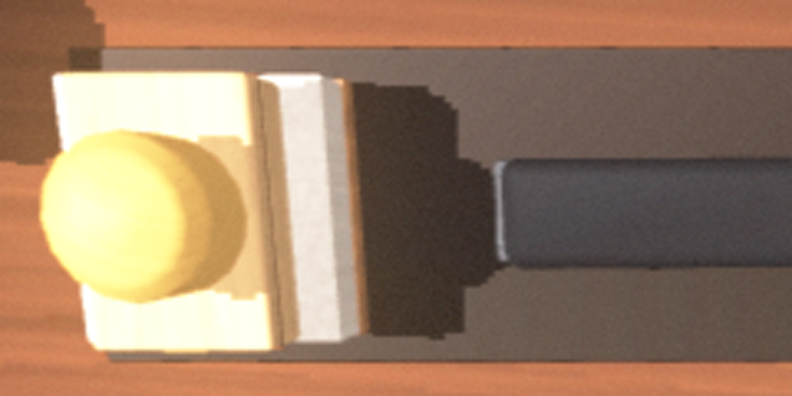

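View pics/t17.png

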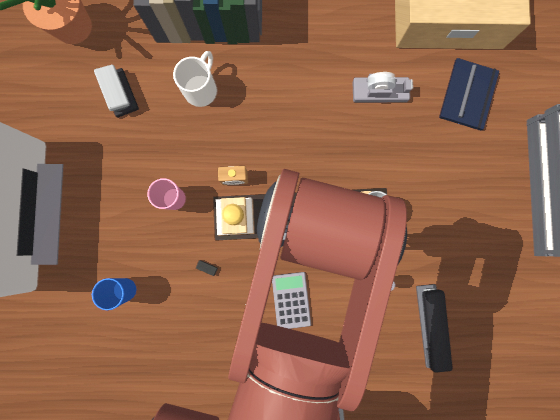

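```bash
python3 - <<'E'
from h import *
d=eyes.get_image('wrist');im=d['img'][:,:,::-1]
cv2.imwrite('pics/w18.png',cv2.resize(im[80:150,200:400],None,fx=4,fy=4,interpolation=cv2.INTER_CUBIC))
B=np.array([.445,.1244]);C=np.array([.4628,-.1749]);u=(B-C)/np.linalg.norm(B-C);m=(B+C)/2
for nm,uv,z in(('base+y',(220.6,114),.008),('base+y z.003',(220.6,114),.003),('top-y',(347,114),.045),('top-y z.035',(347,114),.035),('blockedge',(182,114),.006)):
    p=ray(d,uv,z)[:2];print(nm,p.round(4),'along mm',round(((p-m)@u)*1000,1))
E
```

```text
base+y [0.45   0.0392] along mm 64.6
base+y z.003 [0.4498 0.04  ] along mm 65.4
top-y [ 0.4582 -0.0894] along mm -64.3
top-y z.035 [ 0.4581 -0.0913] along mm -66.2
blockedge [0.4475 0.0812] along mm 106.6
```

View pics/w18.png

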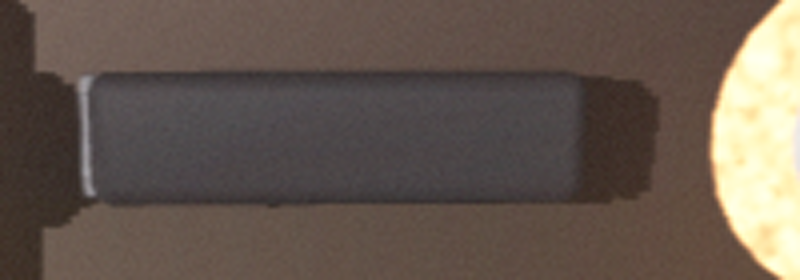

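>>> play_rows([
  {"x":-0.5,"y":-2,"z":0,"turn":0,"jaw":8},
  {"x":-1,"y":-4,"z":0,"turn":0,"jaw":8},
  {"x":-1,"y":-4,"z":0,"turn":0,"jaw":8},
  {"x":-1,"y":-4,"z":0,"turn":0,"jaw":8},
  {"x":-1,"y":-4,"z":0,"turn":0,"jaw":8},
  {"x":-1,"y":-4,"z":0,"turn":0,"jaw":8},
  {"x":-1,"y":-4,"z":0,"turn":0,"jaw":8},
  {"x":-1,"y":-4,"z":0,"turn":0,"jaw":8},
])

```text
t: 36.48
tool_pos: [0.3182, -0.3257, 0.2664]
tool_rot: [-0.062, 2.192, -2.193]
contact_force: [1.1, -0.4, 1.6]
opening: 0.0802
```

>>> play_rows([
  {"x":-1,"y":-4,"z":0,"turn":0,"jaw":8},
  {"x":-1,"y":-4,"z":0,"turn":0,"jaw":8},
  {"x":-1,"y":-4,"z":0,"turn":0,"jaw":8},
  {"x":-1,"y":-4,"z":0,"turn":0,"jaw":8},
  {"x":-1,"y":-4,"z":0,"turn":0,"jaw":8},
  {"x":0,"y":-2,"z":0,"turn":0,"jaw":8},
  {"x":0,"y":0,"z":0,"turn":0,"jaw":8},
  {"x":0,"y":0,"z":0,"turn":0,"jaw":8},
])

```text
t: 37.15
tool_pos: [0.2688, -0.5443, 0.2655]
tool_rot: [-0.062, 2.195, -2.191]
contact_force: [-0.5, 0.2, 0.3]
opening: 0.08
```

```bash
python3 - <<'E'
from h import *
st()
B=np.array([.4465,.124]);C=np.array([.464,-.1749])
for c in('top','scene'):
    d=eyes.get_image(c);im=d['img'][:,:,::-1].copy();raw=im.copy()
    for n,z,p0,w in(('stapler',.003,[.454,-.025,1.63],None),('clock',0,[.536,.129,.06],None),('card_box',.035,[.445,.124,.06],None),('paperweight',.063,[.445,.124,0],None),('pen_pot',.007,[.463,-.175,0],None),('mug',0,[.73,.21,0],None)):
        rs=regions_of(c,n)
        if not rs: print(c,n,'none');continue
        uv=proj(d,[[p0[0],p0[1],z+.03]])[0]
        r=min(rs,key=lambda k:np.hypot(*(np.array(k['point'])-uv)));m=r['pixels'].astype(np.float32)
        f=fit(n,[(d,m)],p0,z,yaw=n in('stapler','clock','card_box'))
        print(c,n,f[0].round(4).tolist(),round(f[1],3))
    for n,z,p in(('stapler',.003,[.4539,-.0253,1.63]),('runner',0,[.4539,-.0253,.0595]),('note_block',.003,[.445,.1244,.0595]),('coaster',.003,[.4628,-.1749,0])):
        h=cv2.convexHull(proj(d,place(n,p,z)).astype(np.float32)[:,None])
    x,y=(190,140) if c=='top' else (180,160)
    cv2.imwrite(f'pics/f{c}.png',cv2.resize(raw[y:y+120,x:x+220],None,fx=3.6,fy=3.6,interpolation=cv2.INTER_CUBIC))
E
```

```text
t 37.15 pos [0.2688, -0.5443, 0.2655] jawyaw -86.75 down [-0.0004, 0.0018, -1.0] open 0.08 q [-1.23, -0.01, 1.62, 0.0, 1.53, 0.28] F [-0.5, 0.2, 0.3]
top stapler [0.4551, -0.026, 1.6298] 0.923
top clock [0.539, 0.1268, 0.0061] 0.826
top card_box [0.446, 0.1152, 0.7312] 0.391
top paperweight [0.4465, 0.1219, 0.0] 0.947
top pen_pot [0.4646, -0.1763, 0.0] 0.856
top mug [0.745, 0.2109, 0.0] 0.899
scene stapler [0.4531, -0.0219, 1.6596] 0.868
scene clock [0.5333, 0.133, -0.0313] 0.822
scene card_box [0.4441, 0.1262, 0.0368] 0.488
scene paperweight [0.4436, 0.1254, 0.0] 0.874
scene pen_pot [0.4579, -0.1747, 0.0] 0.815
scene mug [0.7427, 0.2155, 0.0] 0.939
```

View pics/ftop.png

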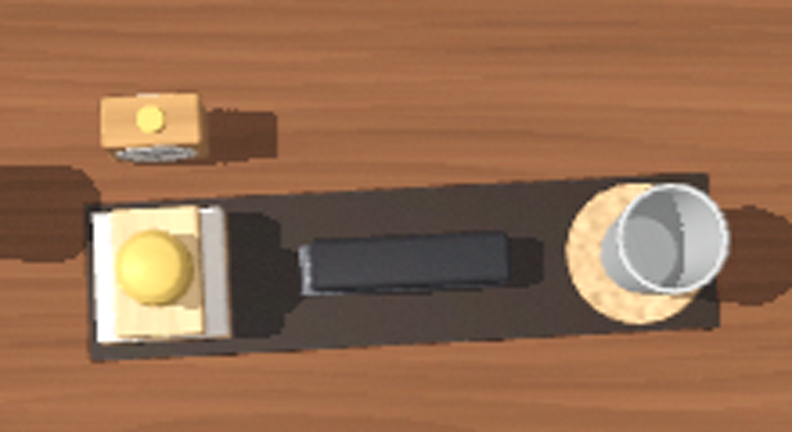

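View pics/fscene.png

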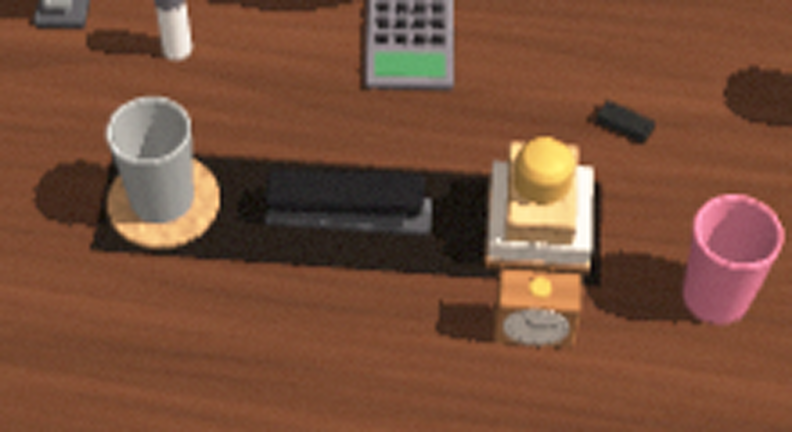

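```bash
python3 -c "
from station import finish_job
print(finish_job())"
```

```text
the job is handed in; nothing more can be done
None
```

The desk is set in the order you gave, and I handed the job in at about 38 s of the 125 s allowed. The gripper is open and clear of everything.

- **Card box:** it sits on the note block about 1 mm from the middle. The wrist camera measured a turn of 0.063 rad against 0.06 for the block.
- **Paperweight:** it sits on the card box about 1 mm from the middle.
- **Clock:** it stands behind the block within about 1.5 mm of the centred, 35 mm-gap target, by the wrist camera. It measured a turn of 0.053 rad, so it is parallel to within about half a degree.
- **Pen pot:** the grey steel one stands upright, about 1 mm from the middle of the coaster. I left the blue and pink ones alone.
- **Stapler:** this is the smaller one, lying along the runner. Its position is within about 1 mm of midway by all three cameras, and the top camera shows it parallel to the runner.
- **Mug and tape dispenser:** I touched neither, and they look unmoved in the final pictures.

**Checks that disagreed:**
- A first wrist-camera fit put the stapler about 5 mm off centre. Its top part is shorter than its base, which misled the fit. Measuring the ends of the stapler and refitting in the top and scene cameras settled it.
- The last top and scene fits of the clock and card box were poor because of partial views. They read the clock's turn as 0.006 and -0.03 rad, and one card box fit was meaningless. For these two I relied on the close wrist-camera fits.

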